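Unlock and open the bench steriliser

TASK

The steriliser's cycle is over and the instruments inside have to air. Free the lid lock: draw the steel bat outward along its own length until its cross pin clears the gate, swing it over to the other notch and let it spring fully home there. Then raise the lid by its black handle right up to its stop and leave it standing open, without disturbing the things standing beside the machine.

Things in the scene. Friction and masses are not known exactly. Their poses are not given: they have to be found in the camera images.
- steriliser: White bench steriliser, 320 mm wide, 275 deep, 125 high, fixed. Origin: on the worktop, centre line. Its front looks along its -x (to the robot's right), z is up. In its axes (mm): lock pivot (-107.5, 0, 64.3), lid hinge along y through (110, 0, 95), handle with lid shut (-111.5, 0, 188.3). The handle overhangs the lock: reach the bat along its own length, not from straight above.
- lock_pivot (a point): Pivot point of the bat, on the sloped lock panel, between the gate's two steel cheeks. Axes as steriliser. The panel rises to the back at 34 deg; the pivot line runs up the slope, along (cos 34, 0, sin 34 deg). The cheeks (26 mm over both) reach 32 mm from the pivot; each has two notches, 24 deg either side of square to the panel.
- bat_grip (a point): Middle of the head of the bat (plain steel toggle), 80 mm from the pivot when seated. Axes: z outward along the bat, x along the pivot line up the slope, y across, the way it swings. Head: cylinder 24 mm thick, from 68 to 96 mm from the pivot; the bat ends at 103 mm; stem 11 mm thick; a cross pin 26 mm from the pivot sits in the notches.
- lock (a joint): Swing of the bat about the pivot line, rad: 0 = locked, bat leaning 24 deg to the machine's +y side; 0.838 = free, leaning 24 deg to its -y side (both are end stops). Locked, it holds the lid shut. It cannot leave a notch unless the bat is drawn out at least 10 mm.
- bat (a joint): How far the bat is drawn out along its length, m: 0 = fully home in a notch, 0.016 = end of its travel; its pin clears the gate's 32 mm rim from 0.010. A spring draws it home with 6.5 N, rising to 10.5 N.
- lid_handle (a point): Middle of the lid's handle: round black bar 18 mm thick, 156 mm long, along the machine's y, on two steel arms 70 mm either side of the middle. With the lid shut it is 188 mm above the worktop, free below, in front and behind. Axes turn with the lid, about the hinge line.
- lid_hinge (a point): Point on the lid's hinge line, half-way across. Axes as steriliser. The handle bar moves round it on a radius of 240 mm.
- lid (a joint): Lid angle, rad: 0 = shut, 1.0 = open against its stop; it grows as the front rises. A friction hinge: needs about 7 N at the handle, and stays where it is left.
- drops: Amber dropper bottle with a white cap, 48 mm wide, 90 mm high, standing loose beside the machine. Origin at its underside. Leave it alone.
- jar: White jar with a steel lid, 84 mm wide, 110 mm high, standing loose beside the machine. Origin at its underside. Leave it alone.
- carton: Blue-green carton, 75 x 120 x 55 mm high, standing loose beside the machine. Origin at its underside. Leave it alone.
- dish: Round steel dish, 110 mm wide, 40 mm high, standing loose beside the machine. Origin at its underside. Leave it alone.

How it is judged:
On the way, in this order (a step that is already met when the one before it is completed fails the run):
1. the bat is drawn out of its locked notch, clear of the gate (value of joint bat above 0.009 m and value of joint lock below 0.3 rad), for 0.05 s.
2. the bat is over on its free side and fully home in that notch (value of joint lock above 0.78 rad and value of joint bat below 0.002 m), for 0.2 s.
3. the lid is up at its stop (value of joint lid above 0.9 rad), for 0.2 s.
At the end, for the whole second after the job is handed in: The bat stands on its free side (lock over 0.78 rad), fully home in that notch (drawn out less than 2 mm); the lid stands open and still at its stop (over 0.9 of 1.0 rad); bottle, jar, carton and dish are within 20 mm of where they stood (all of step 2 and value of joint lid above 0.9 rad and velocity of joint lid between -0.05 and 0.05 rad/s and distance of each of drops, jar, carton, dish from where it was at the start of the episode below 0.02 m); the robot touches nothing.
It fails at once if a thing beside the machine is pushed more than 20 mm or knocked over (distance of any of drops, jar, carton, dish from where it was at the start of the episode above 0.02 m).
It also fails if it takes over 51 s, if anything falls off the work surface, if the arm or the gripper's body presses on something with over 40 N, if the wrist force passes 120 N, or if a joint passes its speed limit or range.

ROBOT

A 7-joint arm with a two-finger parallel gripper is mounted at the origin on the work surface. World frame = base frame: x ahead of the robot, y to its left, z up, the work surface at z = 0. Lengths are in m, angles in rad, forces in N, time in s.
With the tool pointing down it reaches from about 0.35 to 0.9 m from the base axis. Payload 7.2 kg.
Tool frame: the origin (TCP) lies on the centre line of the jaws, within the pads' length; the fingertips stand 8 mm ahead of it and the grasp point (between the pads) lies 11 mm behind it (finger_overhang is the distance from the TCP to the fingertips, in m); z points along the fingers, x is the direction in which the jaws open and shut, and the axes are right-handed (so a half turn about z gives the same grasp; the last joint's range is limited). The gripper opens to 88 mm and grips with 3 to 60 N. Pads are 20 mm wide; open, the fingers measure 115 mm over their backs; the gripper's body (75 mm by 178 mm) begins 61 mm behind the grasp point.
Start: joints at [1.035, 0.411, -0.013, 1.596, 0.006, 1.134, -0.082], TCP at [0.282, -0.558, 0.201] pointing down, gripper open.
Joint ranges: [-2.95, 2.95], [-0.29, 1.99], [-1.47, 1.44], [0.14, 2.54], [-1.03, 4.17], [0.13, 1.85], [-2.86, 2.86]. Speed limits (rad/s): [2.39, 2.39, 3.01, 3.01, 3.14, 3.14, 3.14].

INTERFACE

Orientations are given as a unit quaternion [x, y, z, w].
In Python, from cell import state, snapshot, close_job, finger_overhang gives the robot as it stands.
- The arm moves only by the tool step_arm, never from a script. Its argument "rows" is a list that holds one entry, the list of rows, each a list of 5 numbers: the opening, from -1 (shut) to 1 (fully open), so that 0 is half open, then the shift along the tool's x, y, z in m, then the turn about the tool's z in degrees. A call has exactly 5 rows; each row shifts and turns the pose as measured when the row begins, along the tool's axes as they then stand; what a row does not reach is not made up. A row lasts 1/8 s, in which the tool goes at most 62.5 mm and 10.7 degrees, less where a joint would pass 70% of its speed; a pose out of reach is approached as far as the arm can. A call is refused whole if a number of a shift passes 0.0625 or a number of a turn 10.7, either way. A call with a gripper value outside its range is refused whole. The fingers move at their own pace and stop on an object; "newtons" is the grip in N (left out, the last holds). Time passes only in rows, so rows that do not move let the fingers close, or fill a call up. It gives the time, the measured TCP pose, the force and the opening at its end, in the units of the state.
- state(): the state, without advancing time (a new reading comes with each control period).
- snapshot(name): name is "scene" or "top"; returns a dict with "image" (420x560x3 uint8, blue, green, red), "intrinsics" (3x3 intrinsics, pixels), "distortion" ([k1, k2, p1, p2, k3] as OpenCV has them; the pictures are not rectified), "camera_from_world" (4x4, takes a point from world to camera coordinates). Camera axes: x right, y down, z forward; pixel columns grow to the right and rows downward; lengths in m; the calibration is good to about 2 mm. A picture is of the moment at which its call begins. There is no depth.
- close_job(): hands the job in, once; it reports no verdict.
The state is a dict: "time_s": time; "qpos": joint angles; "qd": joint speeds; "joint_torque": joint torques, N m; "eef_pos": TCP position; "tool_rot": TCP orientation; "wrist_force": force on the tool from outside, world axes, zero at the start; "wrist_torque": the same for the moment, N m; "width": finger opening in m.
Only numpy, scipy, OpenCV 4.12 (cv2) and the standard library are available. Lean on these libraries where they do the work, as an engineer would, in place of code of your own. Each camera call takes 0.05 s, during which the arm holds its last target.

## Working session

There is one attempt and no reset: what is moved stays moved. The work goes in short steps, Python scripts to look and compute and a tool call to move; the robot and the scene stay as the last step left them, time stands still between calls to the robot, and variables do not carry over. Pictures are saved under pics/ and viewed, and the job is handed in when it is done.

Besides the shell and the picture viewer there is one more tool, called after "Request:" by a JSON object that holds its "name" and its "arguments", one argument or row to a line. step_arm: Moves the arm, as the interface text tells. Its arguments: {"type":"object","properties":{"rows":{"type":"array"},"newtons":{"type":"number"}},"required":["rows"]}

```bash
ls; mkdir -p pics
python3 - <<'E'
from cell import state, snapshot, finger_overhang
import cv2,numpy as np
np.set_printoptions(precision=4,suppress=True)
print(finger_overhang); print(state())
for n in("scene","top"):
    s=snapshot(n); cv2.imwrite(f"pics/{n}0.png",s["image"]); np.savez(f"{n}0.npz",**{k:np.array(v) for k,v in s.items()})
    print(n,s["intrinsics"],s["distortion"],s["camera_from_world"])
E
```

```text
pics
0.008
{'time_s': 0.0, 'qpos': array([ 1.0348,  0.4119, -0.0127,  1.597 ,  0.0056,  1.1342, -0.0822]), 'qd': array([ 0.0012, -0.0001, -0.0003,  0.0015, -0.0014,  0.0013,  0.0001]), 'joint_torque': array([  0.0004, -58.7952,   0.642 , -29.1074,  -0.0538,   0.0183,
         0.0001]), 'eef_pos': array([ 0.2816, -0.5574,  0.2   ]), 'tool_rot': array([ 0.8518, -0.5239, -0.0007, -0.0004]), 'wrist_force': array([ 0.4957, -0.2032,  0.3916]), 'wrist_torque': array([-0.051 ,  0.0446, -0.0611]), 'width': 0.08762420316331714}
scene [[384.8169   0.     280.9825]
 [  0.     384.8169 215.4437]
 [  0.       0.       1.    ]] [-0.0786  0.      0.      0.      0.    ] [[ 0.458   0.8888  0.015  -0.4125]
 [ 0.7068 -0.3538 -0.6126 -0.2906]
 [-0.5392  0.2912 -0.7903  1.4075]
 [ 0.      0.      0.      1.    ]]
top [[473.1501   0.     284.2497]
 [  0.     473.1501 204.9268]
 [  0.       0.       1.    ]] [-0.0022  0.      0.      0.      0.    ] [[ 0.1141 -0.9935 -0.0011  0.1142]
 [-0.9725 -0.1115 -0.2044  0.6196]
 [ 0.2029  0.0244 -0.9789  1.1265]
 [ 0.      0.      0.      1.    ]]
```

View pics/scene0.png

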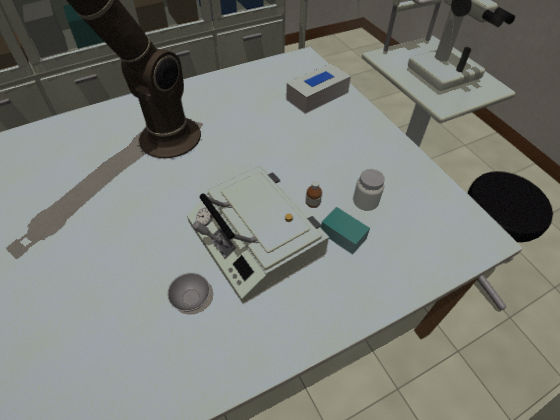

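View pics/top0.png

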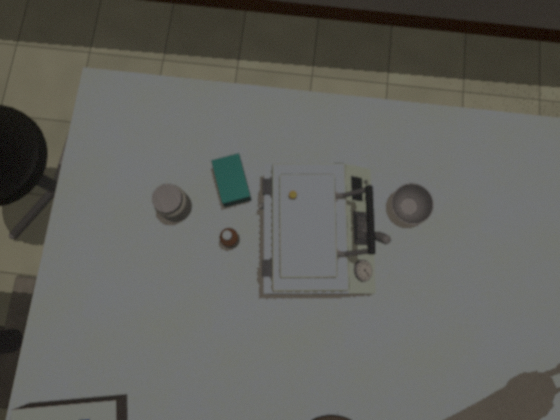

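Run:
```python
import cv2,numpy as np
a=cv2.imread("pics/scene0.png");b=cv2.imread("pics/top0.png")
cv2.imwrite("pics/scene0c.png",cv2.resize(a[160:310,150:350],None,fx=4,fy=4,interpolation=cv2.INTER_CUBIC))
c=cv2.resize(b[150:305,245:445],None,fx=3.8,fy=3.8,interpolation=cv2.INTER_CUBIC)
cv2.imwrite("pics/top0c.png",cv2.convertScaleAbs(c,alpha=1.6,beta=10))
```

```text
(no output)
```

View pics/scene0c.png

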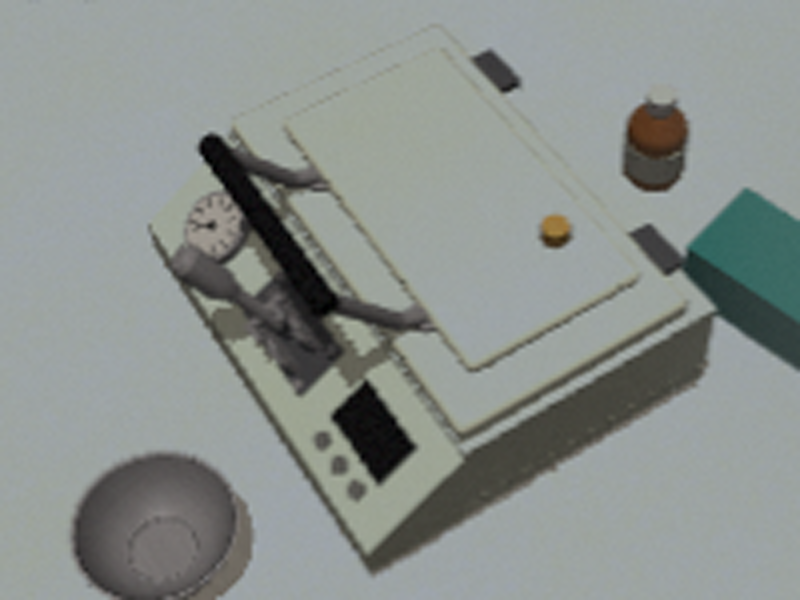

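View pics/top0c.png

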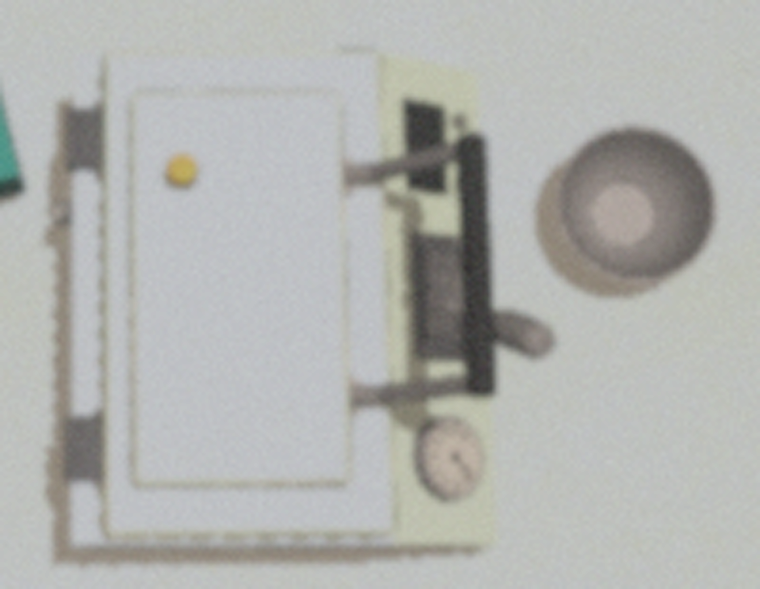

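```bash
cat > h.py <<'E'
import numpy as np,cv2
from scipy.spatial.transform import Rotation as R
from scipy.optimize import least_squares
np.set_printoptions(precision=4,suppress=True)
def cam(n): return np.load(n+".npz")
def proj(s,P):
    T=s["camera_from_world"]; rv=cv2.Rodrigues(T[:3,:3])[0]
    return cv2.projectPoints(np.atleast_2d(P).astype(float),rv,T[:3,3],s["intrinsics"],s["distortion"])[0][:,0]
s34,c34=np.sin(np.radians(34)),np.cos(np.radians(34))
N=np.array([-s34,0,c34]); Pv=np.array([c34,0,s34]); Y=np.array([0,1.,0])
piv=np.array([-.1075,0,.0643])
def bd(deg): a=np.radians(deg); return np.cos(a)*N+np.sin(a)*Y
def M2W(p,P): c,s=np.cos(p[2]),np.sin(p[2]); return np.atleast_2d(P)@np.array([[c,-s,0],[s,c,0],[0,0,1]]).T+[p[0],p[1],0]
def lidrot(th,P):
    h=np.array([.110,0,.095]); return R.from_rotvec([0,th,0]).apply(np.atleast_2d(P)-h)+h
E
cat > fit.py <<'E'
from h import *
S=cam("scene0");T=cam("top0")
sc=lambda x,y:[150+x/4-.4,160+y/4-.4]
tc=lambda x,y:[245+x/3.8-.4,150+y/3.8-.4]
pts=np.array([[-.1115,.077,.1883],[-.1115,-.077,.1883],piv+.102*bd(24)])
uS=np.array([sc(210,147),sc(322,300),sc(188,262)]); uT=np.array([tc(482,390),tc(471,140),tc(544,341)])
f=lambda p:np.r_[(proj(S,M2W(p,pts))-uS).ravel(),(proj(T,M2W(p,pts))-uT).ravel()]
b=min((least_squares(f,[.6,-.1,y]) for y in(1.2,1.6,2)),key=lambda r:r.cost)
print(b.x,np.degrees(b.x[2])); print(b.fun.reshape(-1,2))
np.save("pose.npy",b.x)
p=b.x
print("grip",M2W(p,piv+.08*bd(24)),"piv",M2W(p,piv),"handle",M2W(p,[-.1115,0,.1883]))
# dish / others on top image
def ray(s,u,z):
    T_=s["camera_from_world"];q=cv2.undistortPoints(np.array([[u]],float),s["intrinsics"],s["distortion"])[0,0]
    d=T_[:3,:3].T@np.r_[q,1];o=-T_[:3,:3].T@T_[:3,3];return o+d*(z-o[2])/d[2]
print("dish",ray(T,tc(638,203),.04)); print("drops",ray(T,[229,236],.09),"carton",ray(T,[231,177],.055),"jar",ray(T,[169,197],.11))
im=cv2.imread("pics/scene0.png");im2=cv2.imread("pics/top0.png")
W=[[sx,sy,0] for sx,sy in((-.1375,.16),(-.1375,-.16),(.1375,-.16),(.1375,.16))]
for I,C,n in((im,S,"s"),(im2,T,"t")):
    I=cv2.resize(I,None,fx=4,fy=4)
    for q in proj(C,M2W(p,np.vstack([pts,W,[piv]]))): cv2.circle(I,tuple(int(round(v*4+1.5)) for v in q),4,(0,0,255),1)
    x0,y0=(150,160) if n=="s" else(245,150)
    cv2.imwrite(f"pics/ov_{n}.png",I[y0*4:y0*4+600,x0*4:x0*4+800])
E
python3 fit.py
```

```text
[0.5539 0.0987 1.6937] 97.04452521811854
[[-0.2287 -0.8266]
 [ 1.5273  1.9499]
 [-2.4262 -1.231 ]
 [-0.2682  0.7932]
 [-0.504  -1.3056]
 [-0.1127  0.279 ]]
grip [[ 0.5398 -0.0526  0.1249]] piv [[ 0.567  -0.008   0.0643]] handle [[ 0.5675 -0.012   0.1883]]
dish [ 0.65   -0.1422  0.04  ]
drops [0.5053 0.3079 0.09  ] carton [0.6616 0.3286 0.055 ] jar [0.5807 0.4631 0.11  ]
```

```bash
python3 -c "
import cv2,numpy as np
cv2.imwrite('pics/ovall.png',cv2.resize(np.hstack([cv2.imread('pics/ov_s.png'),cv2.imread('pics/ov_t.png')]),(800,300)))"
```

```text
(no output)
```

View pics/ov_s.png

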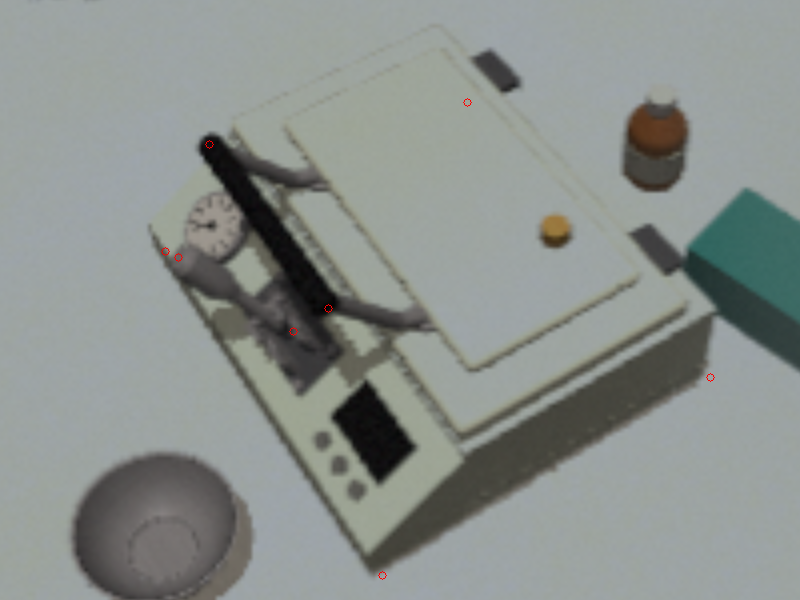

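View pics/ov_t.png

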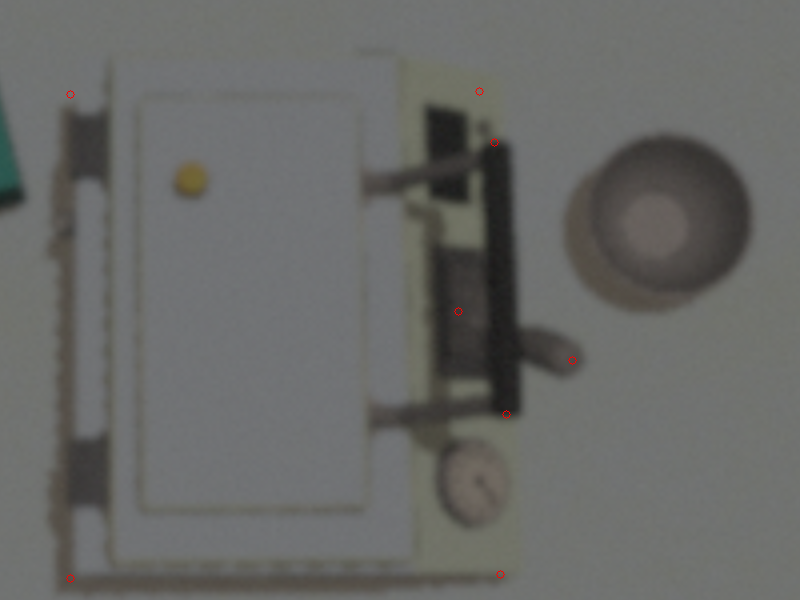

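```bash
cat > fit2.py <<'E'
from h import *
S=cam("scene0");T=cam("top0")
sc=lambda x,y:[150+x/4-.4,160+y/4-.4]
tc=lambda x,y:[245+x/4-.4,150+y/4-.4]
tip=piv+.102*bd(24)
pS=[([-.1115,.078,.1883],sc(206,143)),([-.1115,-.078,.1883],sc(324,303)),(tip,sc(187,261)),([-.1375,-.16,0],sc(372,573)),([.1375,-.16,0],sc(707,381))]
pT=[([-.1115,.078,.1883],tc(507,412)),([-.1115,-.078,.1883],tc(497,144)),(tip,tc(573,360)),([.1375,.16,0],tc(68,577))]
def f(p):
    r=[]
    for C,L,q in((S,pS,p[3:6]),(T,pT,p[6:9])):
        P=M2W(p,np.array([a for a,_ in L]))+q; r+=[(proj(C,P)-np.array([u for _,u in L])).ravel()]
    return np.r_[r[0],r[1],p[3:]/.0025]
b=least_squares(f,[.554,.0987,1.69]+[0]*6,loss="soft_l1")
p=b.x;print(p,np.degrees(p[2]));print(b.fun[:18].reshape(-1,2))
np.save("pose.npy",p[:3])
print("grip",M2W(p,piv+.08*bd(24)),"piv",M2W(p,piv),"handle",M2W(p,[-.1115,0,.1883]))
E
python3 fit2.py
```

```text
[ 0.5539  0.0976  1.6848 -0.0006 -0.0003 -0.0004  0.0006  0.0003  0.    ] 96.53401540753727
[[ 0.1282 -0.2912]
 [ 0.1866  1.4724]
 [-2.821  -1.2838]
 [ 1.2682  0.4515]
 [ 0.0383 -0.2376]
 [-0.0552  1.1022]
 [-0.117  -0.686 ]
 [ 0.042   0.41  ]
 [ 0.2324 -0.453 ]]
grip [[ 0.5385 -0.0535  0.1249]] piv [[ 0.5661 -0.0092  0.0643]] handle [[ 0.5666 -0.0132  0.1883]]
```

Run:
```python
from h import *
p=np.load("pose.npy")
o=[]
for n,x0,y0 in(("scene0",180,200),("top0",345,205)):
    I=cv2.imread(f"pics/{n}.png")[y0:y0+50,x0:x0+60]
    I=cv2.convertScaleAbs(cv2.resize(I,None,fx=10,fy=10,interpolation=cv2.INTER_CUBIC),alpha=1.5)
    for a in(.026,.068,.096,.103):
        q=proj(cam(n),M2W(p,piv+a*bd(24)))[0]; cv2.circle(I,(int((q[0]-x0+.5)*10),int((q[1]-y0+.5)*10)),4,(0,0,255),1)
    o.append(I)
cv2.imwrite("pics/bat.png",cv2.resize(np.vstack(o),(480,800))[:,:] if 0 else cv2.resize(np.hstack(o),(800,333)))
```

```text
(no output)
```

View pics/bat.png

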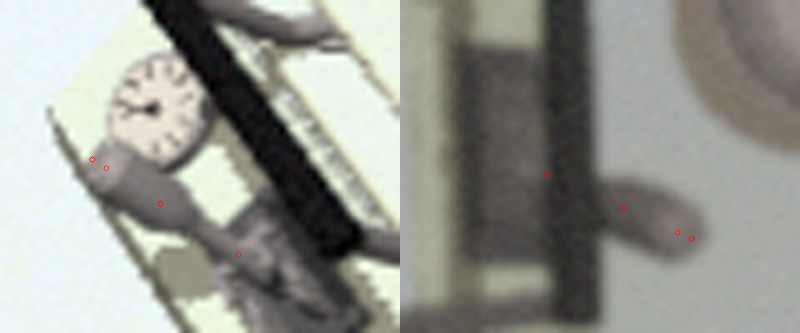

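```bash
cat > plan.py <<'E'
from h import *
from cell import state
p=np.load("pose.npy"); YAW=np.degrees(p[2])
def bat_pose(draw,lean,a=.096,off=-.005):
    d=bd(lean); P=M2W(p,piv+(a+draw)*d)[0]; P[2]+=off
    jaw=np.degrees(np.arctan2(-d[0],d[1]))  # perpendicular to horiz (d0,d1): (d1,-d0)
    return P,jaw+YAW
def plan(wps,st=None):
    """wps: list of (P,az). prints rows from measured state"""
    st=st or state(); pos=st["eef_pos"].copy(); Rm=R.from_quat(st["tool_rot"]).as_matrix()
    x=Rm[:,0]; az=np.degrees(np.arctan2(x[1],x[0]))
    print("t %.2f"%st["time_s"],"pos",pos,"az %.1f tilt %.2f"%(az,np.degrees(np.arccos(-Rm[2,2]))),"F",st["wrist_force"],"w %.4f"%st["width"])
    for P,a in wps:
        dz=-((a-az+90)%180-90); Rr=Rm
        sh=Rr.T@(P-pos); print("[%.4f,%.4f,%.4f,%.1f]"%(*sh,dz), "->",np.round(P,4))
        Rm=Rm@R.from_euler("z",dz,degrees=True).as_matrix(); pos=P; az=az-dz
def lerp(A,B,n,z=None):
    return [(A[0]+(B[0]-A[0])*k/n, A[1]+(B[1]-A[1])*k/n) for k in range(1,n+1)]
E
python3 - <<'E'
from plan import *
T=bat_pose(0,24);print(T, bat_pose(.013,0), bat_pose(0,-24))
s=state(); P0=s["eef_pos"]; A=(np.r_[P0[:2],.2],-63.2)
up=T[0].copy();up[2]=.26
B=(up,-63.2+31.2)
print(B)
plan(lerp((P0,-63.2),B,15))
E
```

```text
(array([ 0.5329, -0.0624,  0.132 ]), np.float64(148.00725614808115)) (array([ 0.5731, -0.0697,  0.1497]), np.float64(186.53401540753725)) (array([ 0.6105, -0.0535,  0.132 ]), np.float64(225.06077466699338))
(array([ 0.5329, -0.0624,  0.26  ]), -32.0)
t 0.10 pos [ 0.2816 -0.5574  0.2001] az -63.2 tilt 0.08 F [ 0.1499 -0.402   0.562 ] w 0.0876
[-0.0219,-0.0298,-0.0040,-2.1] -> [ 0.2983 -0.5244  0.2041]
[-0.0208,-0.0306,-0.0040,-2.1] -> [ 0.3151 -0.4914  0.2081]
[-0.0197,-0.0313,-0.0040,-2.1] -> [ 0.3319 -0.4584  0.2121]
[-0.0185,-0.0320,-0.0040,-2.1] -> [ 0.3486 -0.4254  0.2161]
[-0.0174,-0.0327,-0.0040,-2.1] -> [ 0.3654 -0.3924  0.2201]
[-0.0162,-0.0333,-0.0040,-2.1] -> [ 0.3821 -0.3594  0.2241]
[-0.0149,-0.0339,-0.0040,-2.1] -> [ 0.3989 -0.3264  0.2281]
[-0.0137,-0.0344,-0.0040,-2.1] -> [ 0.4156 -0.2934  0.232 ]
[-0.0124,-0.0349,-0.0040,-2.1] -> [ 0.4324 -0.2604  0.236 ]
[-0.0112,-0.0353,-0.0040,-2.1] -> [ 0.4491 -0.2274  0.24  ]
[-0.0099,-0.0357,-0.0040,-2.1] -> [ 0.4659 -0.1944  0.244 ]
[-0.0086,-0.0360,-0.0040,-2.1] -> [ 0.4827 -0.1614  0.248 ]
[-0.0073,-0.0363,-0.0040,-2.1] -> [ 0.4994 -0.1284  0.252 ]
[-0.0060,-0.0365,-0.0040,-2.1] -> [ 0.5162 -0.0954  0.256 ]
[-0.0046,-0.0367,-0.0040,-2.1] -> [ 0.5329 -0.0624  0.26  ]
```

Request:
{"name": "step_arm", "arguments": {
  "rows": [
    [[-0.05, -0.022, -0.03, -0.004, -2.1], [-0.05, -0.021, -0.0306, -0.004, -2.1], [-0.05, -0.02, -0.0313, -0.004, -2.1], [-0.05, -0.0185, -0.032, -0.004, -2.1], [-0.05, -0.0174, -0.0327, -0.004, -2.1]]
  ],
  "newtons": 45
}}

```text
time_s: 0.72
eef_pos: [0.3639, -0.3885, 0.2177]
tool_rot: [0.896, -0.444, -0.003, -0.001]
wrist_force: [-0.3, -0.2, 0.1]
width: 0.0429
```

Request:
{"name": "step_arm", "arguments": {
  "rows": [
    [[-0.05, -0.016, -0.0333, -0.004, -2.1], [-0.05, -0.015, -0.034, -0.004, -2.1], [-0.05, -0.0137, -0.0344, -0.004, -2.1], [-0.05, -0.0124, -0.035, -0.004, -2.1], [-0.05, -0.011, -0.0353, -0.004, -2.1]]
  ]
}}

```text
time_s: 1.35
eef_pos: [0.4485, -0.2168, 0.2374]
tool_rot: [0.934, -0.357, -0.004, -0.001]
wrist_force: [1.0, -0.6, -0.9]
width: 0.0417
```

Run:
```python
from plan import *
T=bat_pose(0,24);s=state()
up=T[0].copy();up[2]=.26
x=R.from_quat(s["tool_rot"]).as_matrix()[:,0];az=np.degrees(np.arctan2(x[1],x[0]))
plan(lerp((s["eef_pos"],az),(up,-32),10))
```

```text
t 1.35 pos [ 0.4485 -0.2168  0.2374] az -41.9 tilt 0.52 F [ 1.0152 -0.602  -0.8621] w 0.0417
[-0.0040,-0.0171,-0.0022,-1.0] -> [ 0.4569 -0.2014  0.2397]
[-0.0037,-0.0172,-0.0022,-1.0] -> [ 0.4653 -0.1859  0.2419]
[-0.0034,-0.0173,-0.0022,-1.0] -> [ 0.4738 -0.1705  0.2442]
[-0.0031,-0.0173,-0.0022,-1.0] -> [ 0.4822 -0.155   0.2465]
[-0.0028,-0.0174,-0.0022,-1.0] -> [ 0.4907 -0.1396  0.2487]
[-0.0025,-0.0174,-0.0022,-1.0] -> [ 0.4991 -0.1241  0.251 ]
[-0.0022,-0.0175,-0.0022,-1.0] -> [ 0.5076 -0.1087  0.2532]
[-0.0019,-0.0175,-0.0022,-1.0] -> [ 0.516  -0.0932  0.2555]
[-0.0016,-0.0175,-0.0022,-1.0] -> [ 0.5245 -0.0778  0.2577]
[-0.0013,-0.0176,-0.0022,-1.0] -> [ 0.5329 -0.0624  0.26  ]
```

Request:
{"name": "step_arm", "arguments": {
  "rows": [
    [[-0.05, -0.0077, -0.034, -0.0045, -2.0], [-0.05, -0.0065, -0.0346, -0.0045, -2.0], [-0.05, -0.0053, -0.0348, -0.0045, -2.0], [-0.05, -0.0041, -0.035, -0.0045, -2.0], [-0.05, -0.0029, -0.028, -0.0045, -1.5]]
  ]
}}

```text
time_s: 1.98
eef_pos: [0.531, -0.0633, 0.2595]
tool_rot: [0.961, -0.276, -0.006, -0.001]
wrist_force: [0.4, -0.3, 0.3]
width: 0.0418
```

Run:
```python
from plan import *
T=bat_pose(0,24);up=T[0].copy();up[2]=.2
plan([(up,T[1]),T])
from cell import snapshot
for n in("scene","top"):
    s=snapshot(n); cv2.imwrite(f"pics/{n}1.png",s["image"])
a=cv2.imread("pics/scene1.png")[160:310,150:350];b=cv2.imread("pics/top1.png")[150:300,295:495]
cv2.imwrite("pics/v1.png",np.hstack([cv2.resize(v,(400,300),interpolation=cv2.INTER_CUBIC) for v in(a,cv2.convertScaleAbs(b,alpha=1.6))]))
```

```text
t 1.98 pos [ 0.531  -0.0633  0.2595] az -32.0 tilt 0.67 F [ 0.3816 -0.3259  0.3383] w 0.0418
[0.0018,-0.0018,0.0595,0.0] -> [ 0.5329 -0.0624  0.2   ]
[0.0008,-0.0000,0.0680,-0.0] -> [ 0.5329 -0.0624  0.132 ]
```

View pics/v1.png

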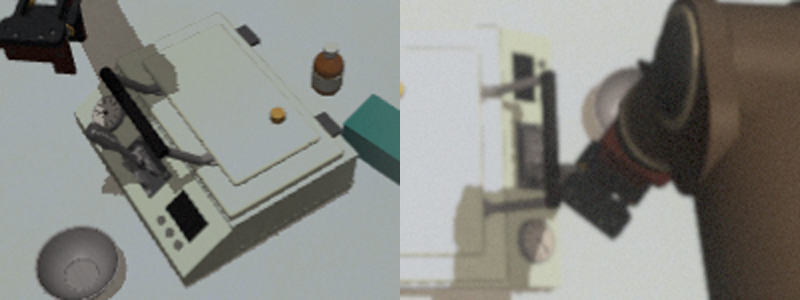

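Request:
{"name": "step_arm", "arguments": {
  "rows": [
    [[-0.05, 0.0018, -0.0016, 0.03, 0], [-0.05, 0.0002, 0, 0.025, 0], [-0.05, 0.0002, 0, 0.018, 0], [-0.05, 0.0002, 0, 0.01, 0], [-0.05, 0, 0, 0.005, 0]]
  ]
}}

```text
time_s: 2.7
eef_pos: [0.5323, -0.0642, 0.1684]
tool_rot: [0.961, -0.276, -0.006, -0.001]
wrist_force: [-0.6, -0.6, -0.2]
width: 0.0418
```

```bash
cat > look.py <<'E'
import sys
from plan import *
from cell import snapshot
def look(tag,x0=190,y0=170,k=8,w=100,h=75):
    s=snapshot("scene"); cv2.imwrite(f"pics/scene{tag}.png",s["image"])
    cv2.imwrite(f"pics/c{tag}.png",cv2.convertScaleAbs(cv2.resize(s["image"][y0:y0+h,x0:x0+w],None,fx=k,fy=k,interpolation=cv2.INTER_CUBIC),alpha=1.4))
E
python3 - <<'E'
from look import *
plan([bat_pose(0,24)]); look("2",165,180)
E
```

```text
t 2.70 pos [ 0.5323 -0.0642  0.1684] az -32.0 tilt 0.67 F [-0.5947 -0.6293 -0.1572] w 0.0418
[0.0000,-0.0020,0.0364,-0.0] -> [ 0.5329 -0.0624  0.132 ]
```

View pics/c2.png

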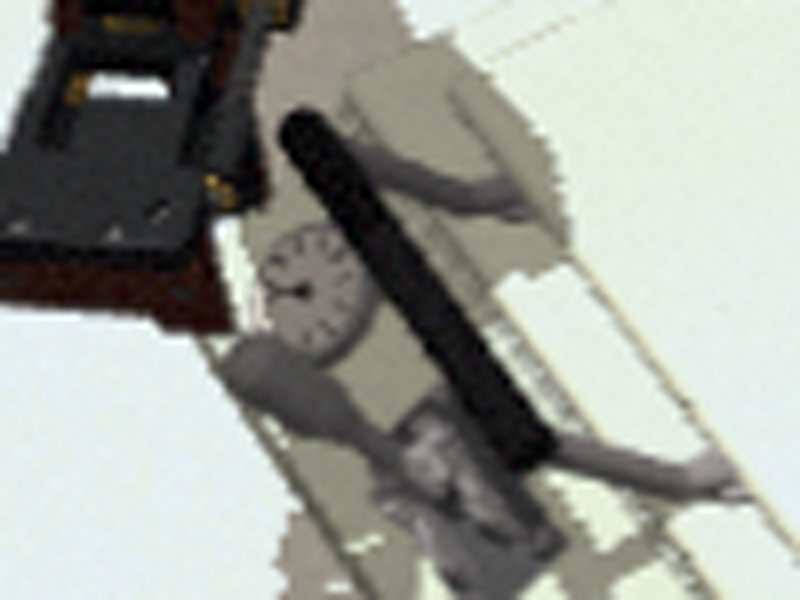

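Run:
```python
from look import *
I=cv2.imread("pics/c2.png");s=state();Rm=R.from_quat(s["tool_rot"]).as_matrix();S=cam("scene0")
def dot(P,c):
    q=proj(S,P)[0];cv2.circle(I,(int((q[0]-165+.5)*8),int((q[1]-180+.5)*8)),5,c,2)
for x in(-.021,.021,-.0345,.0345):
  for y in(-.01,.01):
    dot(s["eef_pos"]+Rm@[x,y,.008],(0,0,255))
for x in(-.089,.089):
  for y in(-.0375,.0375): dot(s["eef_pos"]+Rm@[x,y,-.072],(255,0,0))
for a in(.068,.096,.103): dot(M2W(p,piv+a*bd(24))[0],(0,255,0))
cv2.imwrite("pics/c2o.png",I)
```

```text
(no output)
```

View pics/c2o.png

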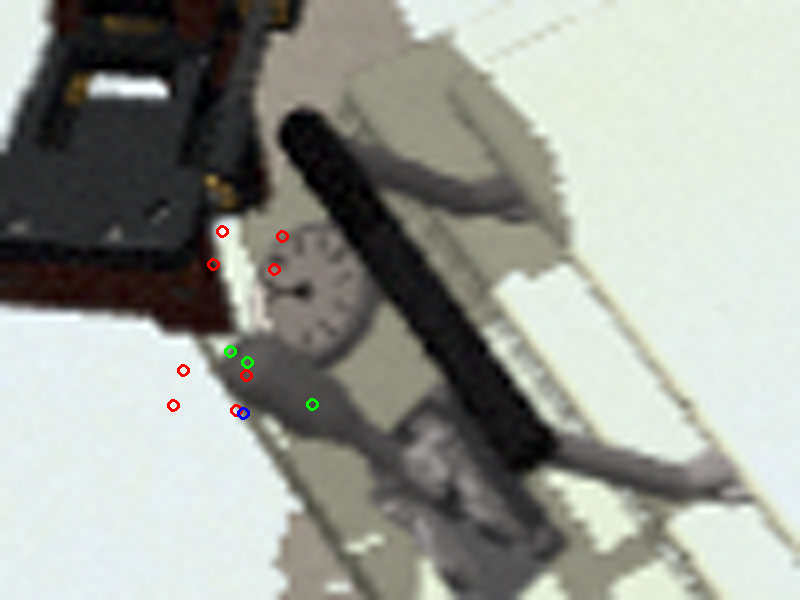

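Run:
```python
from look import *
I=cv2.imread("pics/scene2.png");s=state();Rm=R.from_quat(s["tool_rot"]).as_matrix();S=cam("scene0")
T=S["camera_from_world"];print("cam",-T[:3,:3].T@T[:3,3])
I=cv2.resize(I[:300,:400],None,fx=2,fy=2)
def dot(P,c):
    q=proj(S,P)[0];cv2.circle(I,(int((q[0]+.5)*2),int((q[1]+.5)*2)),3,c,1)
for x in(-.0345,.0345):
  for y in(-.01,.01):
    dot(s["eef_pos"]+Rm@[x,y,.008],(0,0,255))
for x in(-.089,.089):
  for y in(-.0375,.0375): dot(s["eef_pos"]+Rm@[x,y,-.072],(255,0,0)); 
for x in(-.0375,.0375):
  for y in(-.089,.089): dot(s["eef_pos"]+Rm@[x,y,-.072],(0,255,255)); 
cv2.imwrite("pics/c2p.png",I)
```

```text
cam [ 1.1532 -0.146   0.9404]
```

View pics/c2p.png

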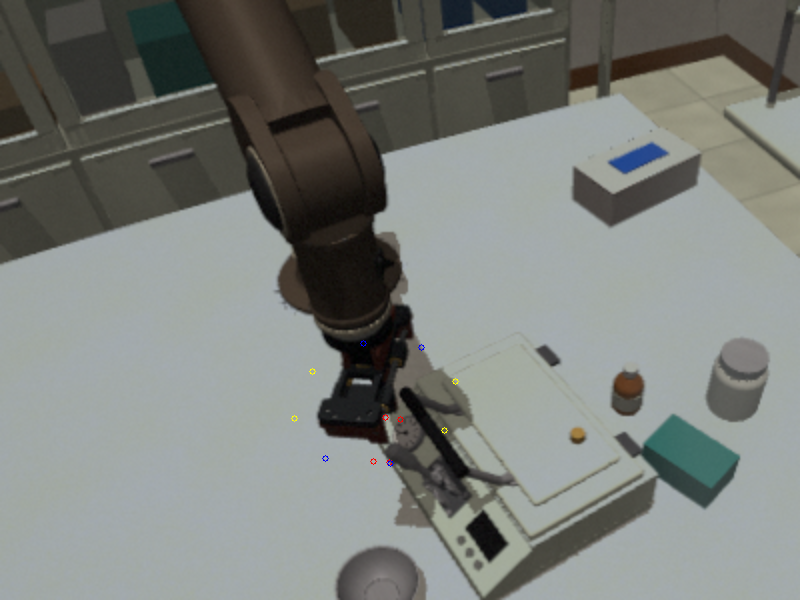

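Run:
```python
from look import *
from cell import snapshot
t=snapshot("top");cv2.imwrite("pics/top2.png",t["image"])
S=cam("top0");s=state();Rm=R.from_quat(s["tool_rot"]).as_matrix()
x0,y0,k=330,180,6
I=cv2.convertScaleAbs(cv2.resize(t["image"][y0:y0+100,x0:x0+130],None,fx=k,fy=k,interpolation=cv2.INTER_CUBIC),alpha=1.8)
def dot(P,c):
    q=proj(S,P)[0];cv2.circle(I,(int((q[0]-x0+.5)*k),int((q[1]-y0+.5)*k)),4,c,2)
for x in(-.0345,.0345):
  for y in(-.01,.01):
    dot(s["eef_pos"]+Rm@[x,y,.008],(0,0,255))
for z,c in((-.072,(255,0,0)),(-.122,(0,255,0))):
 for x in(-.089,.089):
  for y in(-.0375,.0375): dot(s["eef_pos"]+Rm@[x,y,z],c)
cv2.imwrite("pics/t2.png",I)
```

```text
(no output)
```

View pics/t2.png

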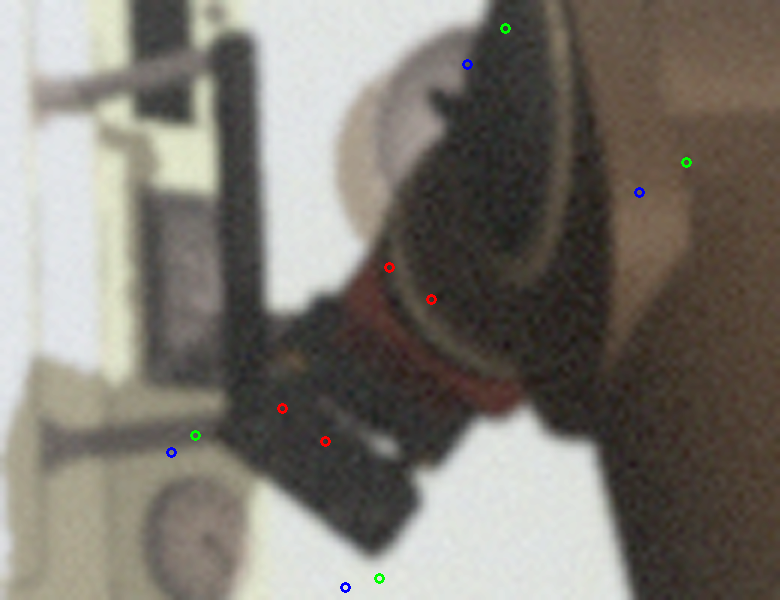

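Request:
{"name": "step_arm", "arguments": {
  "rows": [
    [[-0.05, 0, -0.002, 0.012, 0], [-0.05, 0, 0, 0.01, 0], [-0.05, 0, 0, 0.008, 0], [-0.05, 0, 0, 0.004, 0], [-0.05, 0, 0, 0.001, 0]]
  ]
}}

```text
time_s: 3.42
eef_pos: [0.5338, -0.062, 0.1322]
tool_rot: [0.961, -0.276, -0.005, -0.001]
wrist_force: [0.9, -0.0, -0.0]
width: 0.0418
```

Run:
```python
from look import *
plan([bat_pose(0,24)]); look("3",165,180)
```

```text
t 3.42 pos [ 0.5338 -0.062   0.1322] az -32.0 tilt 0.58 F [ 0.9492 -0.0274 -0.035 ] w 0.0418
[-0.0005,0.0008,0.0002,-0.0] -> [ 0.5329 -0.0624  0.132 ]
```

View pics/c3.png

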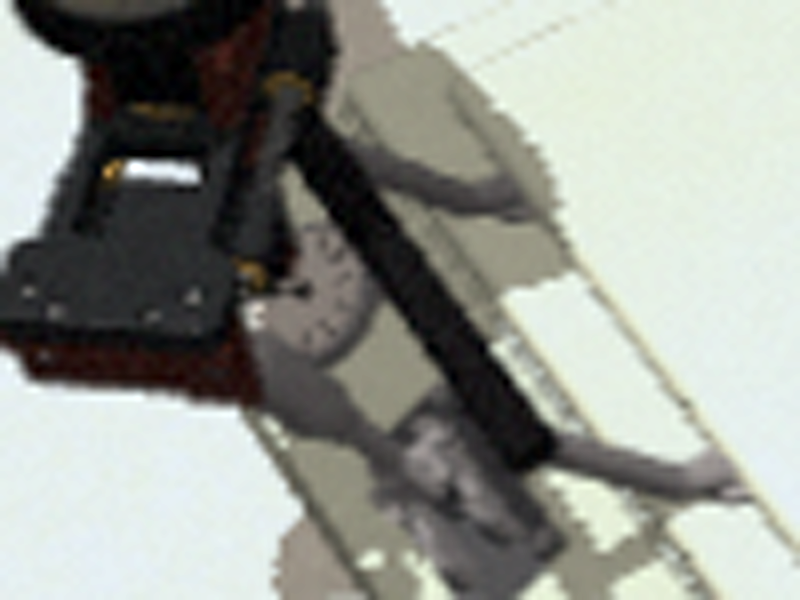

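Request:
{"name": "step_arm", "arguments": {
  "rows": [
    [[-0.4, 0, 0, 0, 0], [-1, 0, 0, 0, 0], [-1, 0, 0, 0, 0], [-1, 0, 0, 0, 0], [-1, 0, 0, 0, 0]]
  ],
  "newtons": 45
}}

```text
time_s: 4.1
eef_pos: [0.5343, -0.0621, 0.133]
tool_rot: [0.961, -0.276, -0.004, -0.001]
wrist_force: [0.8, -0.3, 0.1]
width: 0.0004
```

Run:
```python
from look import *
s=state();P0=s["eef_pos"]; d=bat_pose(.01,24)[0]-bat_pose(0,24)[0]
az=np.degrees(0); 
plan([(P0+d*k*.34,148.0) for k in(1,2,3,4)])
```

```text
t 4.10 pos [ 0.5343 -0.0621  0.133 ] az -32.0 tilt 0.50 F [ 0.8262 -0.305   0.1024] w 0.0004
[-0.0000,0.0022,-0.0026,-0.0] -> [ 0.5331 -0.064   0.1356]
[-0.0000,0.0022,-0.0026,-0.0] -> [ 0.532  -0.0658  0.1382]
[-0.0000,0.0022,-0.0026,-0.0] -> [ 0.5308 -0.0677  0.1408]
[-0.0000,0.0022,-0.0026,-0.0] -> [ 0.5296 -0.0696  0.1433]
```

Run:
```python
from look import *
from cell import snapshot
look("4",165,180)
t=snapshot("top");x0,y0,k=330,180,6
cv2.imwrite("pics/t4.png",cv2.convertScaleAbs(cv2.resize(t["image"][y0:y0+100,x0:x0+130],None,fx=k,fy=k,interpolation=cv2.INTER_CUBIC),alpha=1.8))
```

View pics/c4.png

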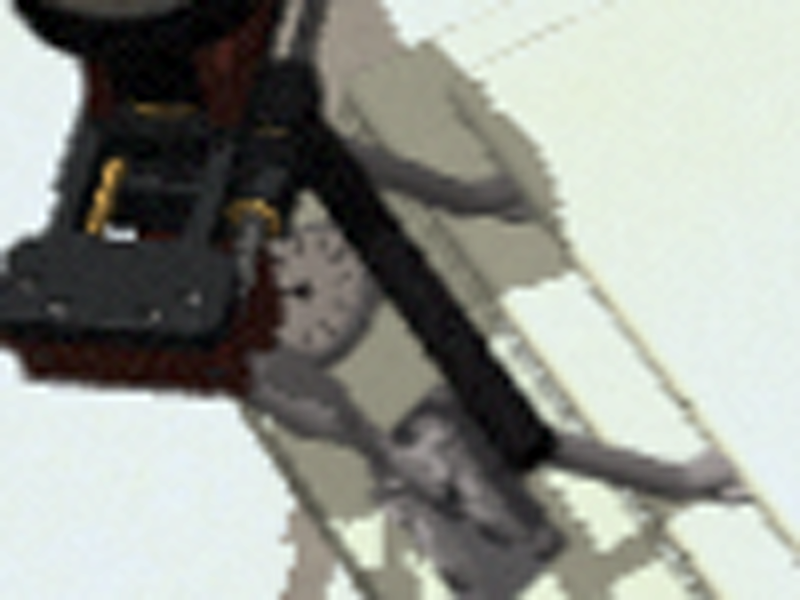

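View pics/t4.png

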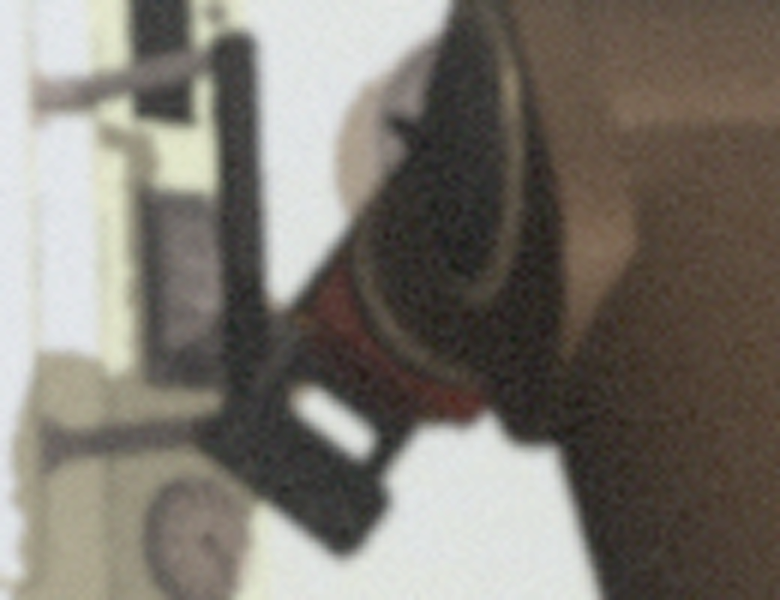

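Run:
```python
from plan import *
S=cam("scene0");T=cam("top0")
sc=lambda x,y:[150+x/4-.4,160+y/4-.4]
tc=lambda x,y:[245+x/4-.4,150+y/4-.4]
def tri(a,b):
    r=least_squares(lambda P:np.r_[proj(S,P)[0]-a,proj(T,P)[0]-b],[.55,-.05,.1]); return r.x,r.fun
for a,b in((sc(187,261),tc(573,360)),(sc(206,143),tc(507,412)),(sc(324,303),tc(497,144))):
    P,e=tri(a,b); c,s=np.cos(p[2]),np.sin(p[2]); q=P-[p[0],p[1],0]
    print(P,"mach",[c*q[0]+s*q[1],-s*q[0]+c*q[1],q[2]],e)
print("exp tip",piv+.102*bd(24), "pads z", .133-.008)
```

```text
[ 0.5337 -0.0635  0.138 ] mach [np.float64(-0.15773868841007438), np.float64(0.038447292072234664), np.float64(0.1379946131527805)] [-1.288   0.0413 -1.0578 -0.4402]
[ 0.4916 -0.0222  0.19  ] mach [np.float64(-0.11196971645466167), np.float64(0.07550061073845706), np.float64(0.1900095396164632)] [ 0.4469 -0.0162  0.3488  0.1494]
[ 0.6421 -0.004   0.1918] mach [np.float64(-0.11094484681943664), np.float64(-0.07606382804138793), np.float64(0.1918249522614966)] [ 0.0346 -0.0022  0.0299  0.0141]
exp tip [-0.1596  0.0415  0.1416] pads z 0.125
```

Run:
```python
from plan import *
S=cam("scene0");T=cam("top0")
print(proj(S,[[0,0,0],[0,0,.05],[0.28,-.557,.2]]),proj(T,[[0,0,0],[.28,-.557,.2]]))
k=8;x0,y0=170,205
I=cv2.convertScaleAbs(cv2.resize(cv2.imread("pics/scene0.png")[y0:y0+70,x0:x0+95],None,fx=k,fy=k,interpolation=cv2.INTER_CUBIC),alpha=1.5)
for a in(0,.026,.032,.068,.096,.103):
    q=proj(S,M2W(p,piv+a*bd(24)))[0];cv2.circle(I,(int((q[0]-x0+.5)*k),int((q[1]-y0+.5)*k)),4,(0,0,255),1)
cv2.imwrite("pics/z.png",I)
```

```text
[[169.3499 136.7846]
 [166.4914 126.1059]
 [-20.8238 208.3733]] [[332.1896 464.9707]
 [623.4707 383.6772]]
```

View pics/z.png

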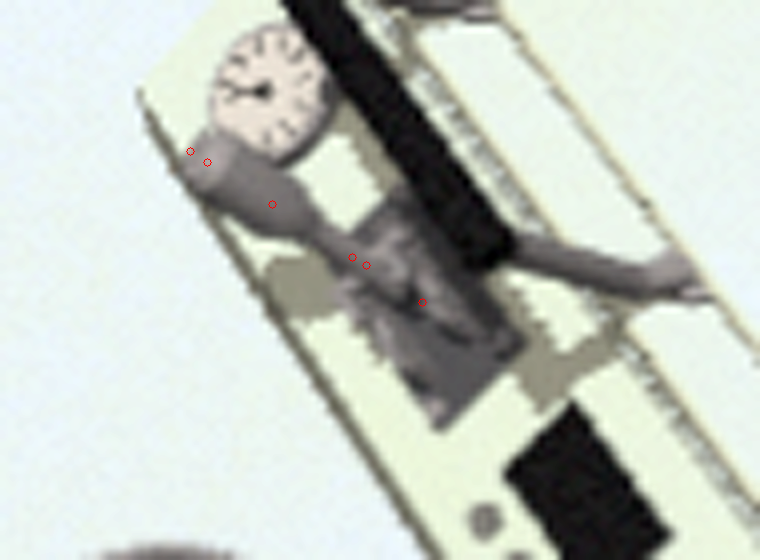

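Request:
{"name": "step_arm", "arguments": {
  "rows": [
    [[-0.5, 0, 0, -0.04, 0], [-0.1, 0, 0, -0.04, 10], [-0.1, 0, 0, -0.01, 10.5], [-0.1, 0, 0, 0, 10.5], [-0.1, 0, 0, 0, 10.5]]
  ]
}}

```text
time_s: 4.82
eef_pos: [0.5348, -0.0625, 0.2259]
tool_rot: [0.796, -0.605, -0.005, 0.0]
wrist_force: [0.2, -0.4, -0.4]
width: 0.0393
```

```bash
cat > ovl.py <<'E'
from look import *
def ovl(tag,x0=150,y0=120,k=6,w=130,h=100,extra=()):
    look(tag,x0,y0,k,w,h); I=cv2.imread(f"pics/c{tag}.png");s=state();Rm=R.from_quat(s["tool_rot"]).as_matrix();S=cam("scene0")
    def dot(P,c):
        q=proj(S,P)[0];cv2.circle(I,(int((q[0]-x0+.5)*k),int((q[1]-y0+.5)*k)),4,c,1)
    W=s["width"]/2
    for x in(-W,W):
      for y in(-.01,.01): dot(s["eef_pos"]+Rm@[x,y,.008],(0,0,255)); dot(s["eef_pos"]+Rm@[x,y,-.03],(0,200,255))
    for x in(-.089,.089):
      for y in(-.0375,.0375): dot(s["eef_pos"]+Rm@[x,y,-.072],(255,0,0))
    for P in extra: dot(P,(0,255,0))
    cv2.imwrite(f"pics/c{tag}.png",I)
E
python3 - <<'E'
from ovl import *
plan([]); ovl("5")
E
```

```text
t 4.83 pos [ 0.5348 -0.0625  0.2259] az -74.5 tilt 0.55 F [ 0.1543 -0.3953 -0.3766] w 0.0393
```

View pics/c5.png

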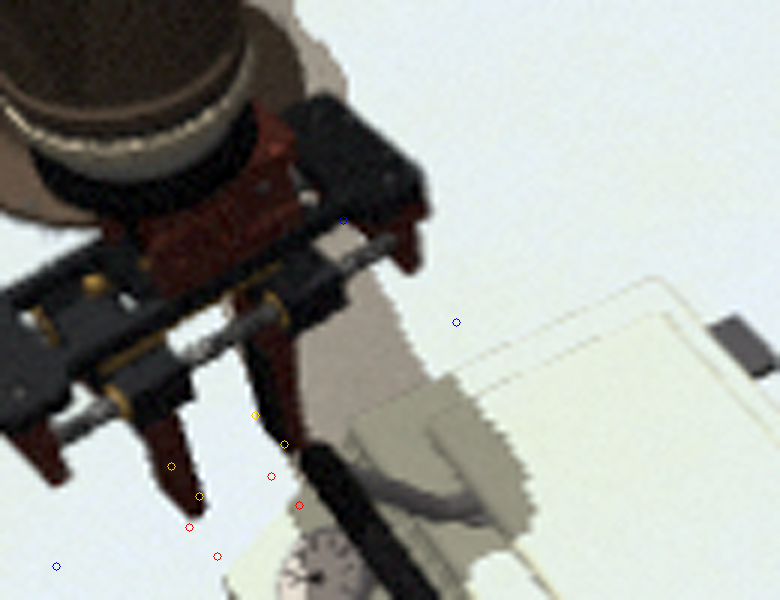

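Run:
```python
from plan import *
S=cam("scene0");s=state();Rm=R.from_quat(s["tool_rot"]).as_matrix()
k,x0,y0=8,160,180
I=cv2.imread("pics/scene5.png")
C=cv2.convertScaleAbs(cv2.resize(I[y0:y0+40,x0-10:x0+60],None,fx=11,fy=11,interpolation=cv2.INTER_CUBIC),alpha=1.6)
for z,c in((-.008,(0,255,0)),(-.02,(0,255,255)),(-.03,(0,128,255)),(.008,(0,0,255))):
  for x in(-1,1):
   for xo in(0,.0135):
    for y in(-.01,.01):
     q=proj(S,s["eef_pos"]+Rm@[x*(s["width"]/2+xo),y,z])[0]
     cv2.circle(C,(int((q[0]-x0+10+.5)*11),int((q[1]-y0+.5)*11)),4,c,1)
cv2.imwrite("pics/f5.png",C)
```

```text
(no output)
```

View pics/f5.png

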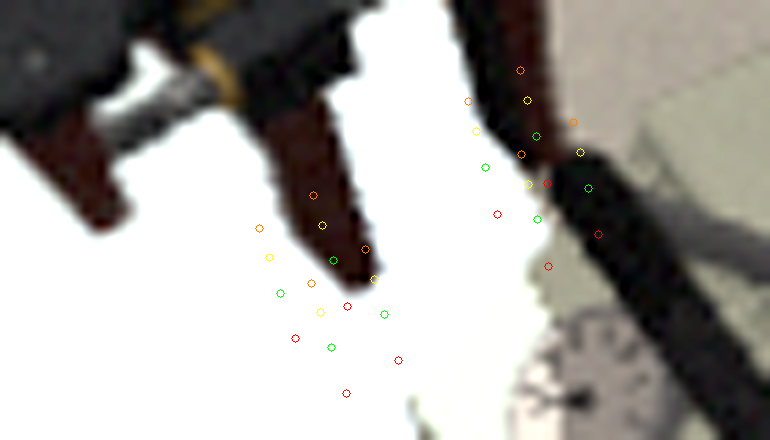

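Run:
```python
from plan import *
from cell import snapshot
t=snapshot("top");cv2.imwrite("pics/top5.png",t["image"])
S=cam("top0");s=state();Rm=R.from_quat(s["tool_rot"]).as_matrix()
x0,y0,k=310,180,6
I=cv2.convertScaleAbs(cv2.resize(t["image"][y0:y0+100,x0:x0+130],None,fx=k,fy=k,interpolation=cv2.INTER_CUBIC),alpha=1.8)
def dot(P,c):
    q=proj(S,P)[0];cv2.circle(I,(int((q[0]-x0+.5)*k),int((q[1]-y0+.5)*k)),4,c,2)
for x in(-.02,.02): dot(s["eef_pos"]+Rm@[x,0,.008],(0,0,255))
for z,c in((-.072,(255,0,0)),(-.122,(0,255,0))):
 for x in(-.089,.089):
  for y in(-.0375,.0375): dot(s["eef_pos"]+Rm@[x,y,z],c)
cv2.imwrite("pics/t5.png",I)
```

```text
(no output)
```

View pics/t5.png

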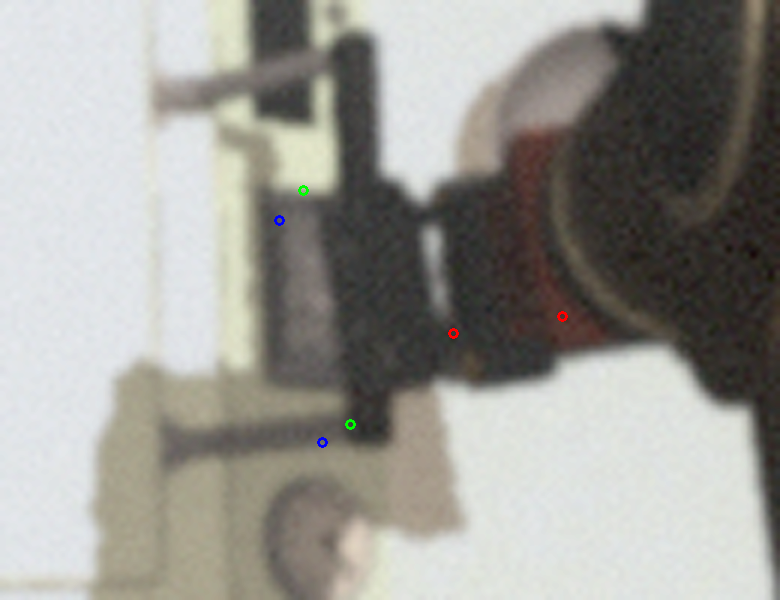

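Run:
```python
from plan import *
S=cam("scene0");T=cam("top0");s=state();Rm=R.from_quat(s["tool_rot"]).as_matrix()
def tri(a,b):
    r=least_squares(lambda P:np.r_[proj(S,P)[0]-a,proj(T,P)[0]-b],[.55,-.05,.1]); return r.x,r.fun
for a,b in(((425,180),(326,190)),((325,98),(350,387))):
    P,e=tri([150+a[0]/6-.5,120+a[1]/6-.5],[310+b[0]/6-.5,180+b[1]/6-.5]); print(P,"tool",Rm.T@(P-s["eef_pos"]),e)
```

```text
[0.5443 0.0291 0.3699] tool [-0.0867 -0.0331 -0.1437] [-0.1869  0.0099 -0.1443 -0.0668]
[0.484  0.0151 0.3679] tool [-0.0895  0.0287 -0.1413] [ 0.9231 -0.0336  0.6832  0.2985]
```

Run:
```python
from plan import *
S=cam("scene0");s=state();Rm=R.from_quat(s["tool_rot"]).as_matrix()
for name,x,u in(("post",-.08,(412,272)),("postL",.08,(62,484)),("tipL",.0235,(195,517)),("tipR",-.0235,(292,450))):
    q=[150+u[0]/6-.5,120+u[1]/6-.5]
    r=least_squares(lambda v:proj(S,s["eef_pos"]+Rm@[x,v[0],v[1]])[0]-q,[0,-.05]);print(name,r.x)
```

```text
post [-0.0259 -0.096 ]
postL [-0.0449 -0.1182]
tipL [-0.008  -0.0186]
tipR [-0.0076 -0.0212]
```

Request:
{"name": "step_arm", "arguments": {
  "rows": [
    [[-0.05, 0, 0, 0, -10.6], [-0.05, 0, 0, 0.0, -10.6], [-0.05, 0, 0, 0.0, -10.6], [-0.05, 0, 0, 0.01, -9], [-0.05, 0, 0, 0.01, -1.7]]
  ]
}}

```text
time_s: 5.55
eef_pos: [0.5347, -0.062, 0.2053]
tool_rot: [0.966, -0.258, -0.004, -0.002]
wrist_force: [-0.1, -1.0, -0.4]
width: 0.0421
```

Run:
```python
from plan import *
T=bat_pose(0,24,off=-.033);plan([T])
```

```text
t 5.55 pos [ 0.5347 -0.062   0.2053] az -29.9 tilt 0.53 F [-0.1135 -0.9807 -0.358 ] w 0.0421
[-0.0004,0.0013,0.1013,2.0] -> [ 0.5329 -0.0624  0.104 ]
```

Request:
{"name": "step_arm", "arguments": {
  "rows": [
    [[-0.05, 0, 0.0013, 0.03, 2], [-0.05, 0, 0, 0.025, 0], [-0.05, 0, 0, 0.015, 0], [-0.05, 0, 0, 0.006, 0], [-0.05, 0, 0, 0, 0]]
  ]
}}

```text
time_s: 6.18
eef_pos: [0.5333, -0.0628, 0.1261]
tool_rot: [0.961, -0.276, -0.005, -0.002]
wrist_force: [-0.1, 0.8, 0.1]
width: 0.0415
```

Run:
```python
from ovl import *
T=bat_pose(0,24,off=-.033);plan([T]); ovl("6",160,165,7,110,80)
```

```text
t 6.17 pos [ 0.5333 -0.0628  0.1261] az -32.0 tilt 0.57 F [-0.0553  0.8051  0.1499] w 0.0415
[-0.0003,-0.0001,0.0221,0.0] -> [ 0.5329 -0.0624  0.104 ]
```

View pics/c6.png

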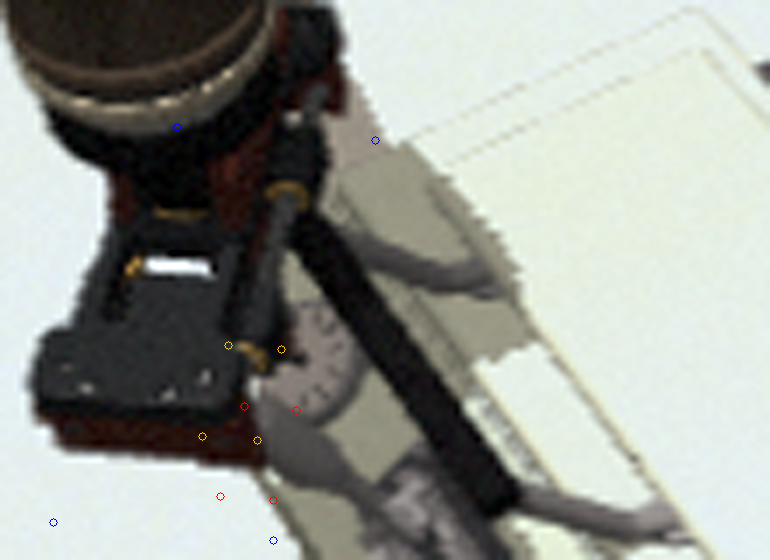

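Request:
{"name": "step_arm", "arguments": {
  "rows": [
    [[-0.05, 0, 0, 0.008, 0], [-0.05, 0, 0, 0.006, 0], [-0.05, 0, 0, 0.005, 0], [-0.05, 0, 0, 0.003, 0], [-0.05, 0, 0, 0, 0]]
  ]
}}

```text
time_s: 6.85
eef_pos: [0.5344, -0.0627, 0.1043]
tool_rot: [0.961, -0.276, -0.003, -0.002]
wrist_force: [1.0, 0.1, -0.6]
width: 0.0418
```

Run:
```python
from ovl import *
T=bat_pose(0,24,off=-.033);plan([T])
```

```text
t 6.85 pos [ 0.5344 -0.0627  0.1043] az -32.0 tilt 0.41 F [ 0.9669  0.1113 -0.5546] w 0.0418
[-0.0015,0.0005,0.0003,-0.0] -> [ 0.5329 -0.0624  0.104 ]
```

No contact so far. Closing.

Request:
{"name": "step_arm", "arguments": {
  "rows": [
    [[-0.4, 0, 0, 0, 0], [-0.6, 0, 0, 0, 0], [-1, 0, 0, 0, 0], [-1, 0, 0, 0, 0], [-1, 0, 0, 0, 0]]
  ],
  "newtons": 45
}}

```text
time_s: 7.48
eef_pos: [0.5343, -0.0624, 0.1046]
tool_rot: [0.961, -0.275, -0.003, -0.002]
wrist_force: [0.3, 0.0, -0.2]
width: 0.023
```

Run:
```python
from look import *
s=state();P0=s["eef_pos"]; d=bat_pose(.01,24)[0]-bat_pose(0,24)[0]
plan([(P0+d*k*.3,148.0) for k in(1,2,3,4,5)]); look("7",165,180)
```

```text
t 7.47 pos [ 0.5343 -0.0624  0.1046] az -32.0 tilt 0.42 F [ 0.3382  0.0187 -0.1952] w 0.0230
[-0.0000,0.0020,-0.0023,0.0] -> [ 0.5333 -0.0641  0.1069]
[-0.0000,0.0020,-0.0023,-0.0] -> [ 0.5322 -0.0658  0.1092]
[-0.0000,0.0020,-0.0023,-0.0] -> [ 0.5312 -0.0674  0.1114]
[-0.0000,0.0020,-0.0023,-0.0] -> [ 0.5302 -0.0691  0.1137]
[-0.0000,0.0020,-0.0023,-0.0] -> [ 0.5291 -0.0707  0.116 ]
```

View pics/c7.png

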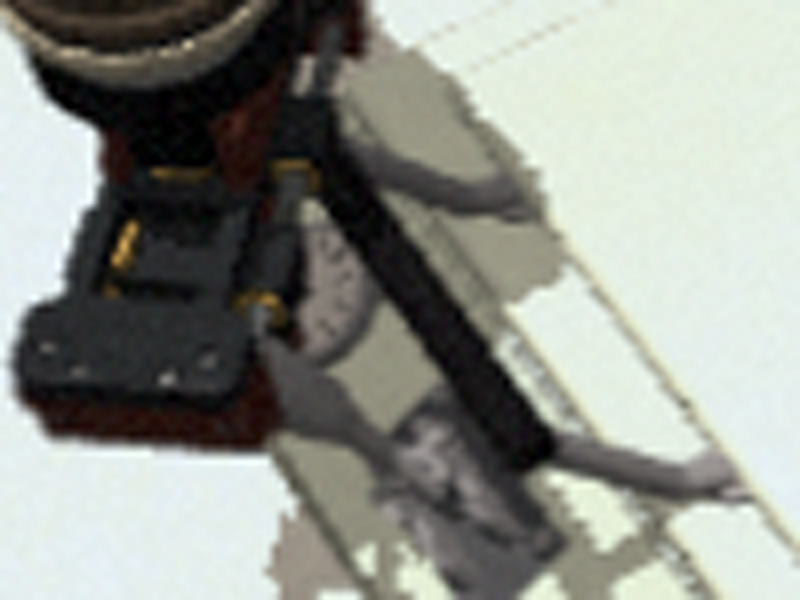

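Request:
{"name": "step_arm", "arguments": {
  "rows": [
    [[-1, 0, 0.002, -0.0023, 0], [-1, 0, 0.002, -0.0023, 0], [-1, 0, 0, 0, 0], [-1, 0, 0, 0, 0], [-1, 0, 0, 0, 0]]
  ],
  "newtons": 50
}}

```text
time_s: 8.15
eef_pos: [0.5328, -0.0648, 0.1081]
tool_rot: [0.961, -0.275, -0.003, -0.003]
wrist_force: [4.1, 1.7, -6.9]
width: 0.0226
```

Request:
{"name": "step_arm", "arguments": {
  "rows": [
    [[-1, 0, 0.0025, -0.0028, 0], [-1, 0, 0.0025, -0.0028, 0], [-1, 0, 0.0022, -0.0025, 0], [-1, 0, 0, -0.0003, 0], [-1, 0, 0, -0.0003, 0]]
  ]
}}

```text
time_s: 8.78
eef_pos: [0.5289, -0.071, 0.1168]
tool_rot: [0.961, -0.275, -0.003, -0.003]
wrist_force: [4.5, 1.7, -12.4]
width: 0.0226
```

Run:
```python
from look import *
s=state();P0=s["eef_pos"]; c=np.array([.5343,-.0624,.1046]); d=bat_pose(.01,24)[0]-bat_pose(0,24)[0]
print("along d mm",(P0-c)@d/np.linalg.norm(d)*1e3, "width",s["width"],s["wrist_force"])
look("8",165,180)
```

```text
along d mm 15.85180573515537 width 0.022641941984724526 [  4.4659   1.6592 -12.3615]
```

View pics/c8.png

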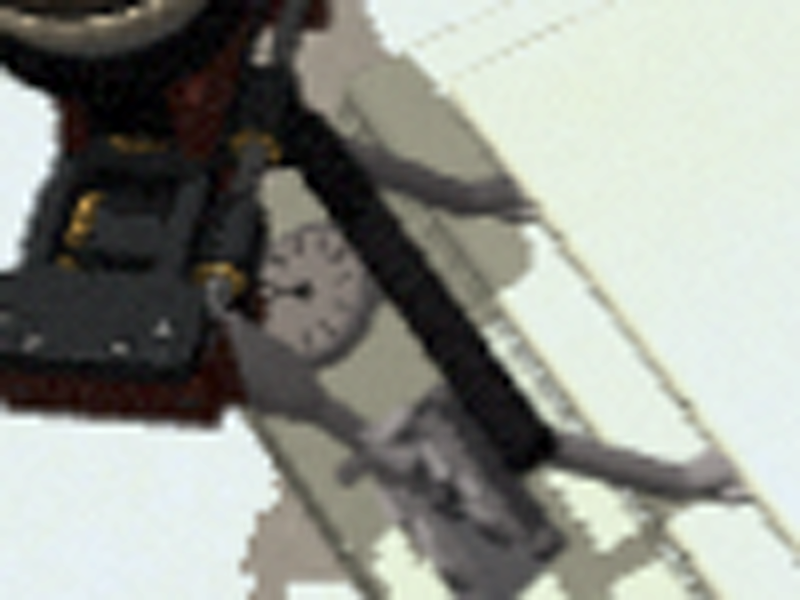

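```bash
cat > sw.py <<'E'
from plan import *
import sys
c=np.array([.5343,-.0624,.1046]); OFF=c-bat_pose(0,24)[0]
def sp(draw,lean): P,a=bat_pose(draw,lean); return P+OFF,a
def where(s=None):
    s=s or state()
    r=least_squares(lambda v:sp(v[0],np.degrees(v[1]))[0]-s["eef_pos"],[.01,0])
    print("draw %.4f lean %.1f"%(r.x[0],np.degrees(r.x[1])),"res",r.fun)
if __name__=="__main__":
    where(); plan([sp(float(v.split(",")[0]),float(v.split(",")[1])) for v in sys.argv[1:]])
E
python3 sw.py .0145,21 .0145,17 .0145,13 .0145,9 .0145,5
```

```text
draw 0.0158 lean 23.9 res [ 0.     -0.0002 -0.0001]
t 8.82 pos [ 0.5289 -0.071   0.1168] az -31.9 tilt 0.52 F [  5.2069   1.832  -10.9395] w 0.0232
[0.0049,-0.0030,-0.0006,-4.0] -> [ 0.5347 -0.0711  0.1174]
[0.0068,-0.0030,-0.0021,-5.8] -> [ 0.5421 -0.0716  0.1195]
[0.0071,-0.0026,-0.0017,-6.2] -> [ 0.5497 -0.0719  0.1212]
[0.0073,-0.0021,-0.0012,-6.6] -> [ 0.5573 -0.0718  0.1224]
[0.0075,-0.0016,-0.0008,-6.9] -> [ 0.5649 -0.0715  0.1232]
```

Request:
{"name": "step_arm", "arguments": {
  "rows": [
    [[-1, 0.005, -0.0026, -0.0008, -4], [-1, 0.0068, -0.003, -0.0021, -5.8], [-1, 0.0071, -0.0026, -0.0017, -6.2], [-1, 0.0073, -0.0021, -0.0012, -6.6], [-1, 0.0075, -0.0016, -0.0008, -6.9]]
  ]
}}

```text
time_s: 9.45
eef_pos: [0.5567, -0.0695, 0.1197]
tool_rot: [1.0, -0.016, -0.011, -0.006]
wrist_force: [-0.4, 8.0, -5.8]
width: 0.0229
```

```bash
python3 sw.py .0145,5 .0145,0 .0145,-4 .0145,-8 .0145,-12
python3 - <<'E'
from look import *
look("9",165,180)
E
```

```text
draw 0.0110 lean 9.4 res [ 0.     -0.0004 -0.0003]
t 9.45 pos [ 0.5567 -0.0695  0.1197] az -1.8 tilt 1.46 F [-0.3861  8.017  -5.7867] w 0.0229
[0.0082,0.0017,-0.0037,0.5] -> [ 0.5649 -0.0715  0.1232]
[0.0095,-0.0013,-0.0006,-8.9] -> [ 0.5745 -0.0706  0.1235]
[0.0077,-0.0001,0.0001,-7.1] -> [ 0.5822 -0.0696  0.1233]
[0.0077,0.0005,0.0005,-7.0] -> [ 0.5898 -0.0683  0.1226]
[0.0076,0.0011,0.0010,-6.7] -> [ 0.5972 -0.0667  0.1215]
```

View pics/c9.png

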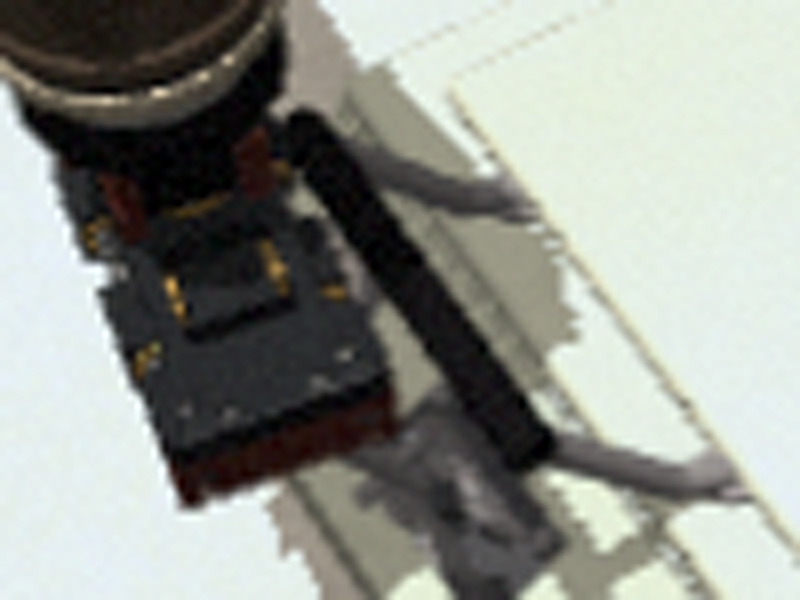

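Request:
{"name": "step_arm", "arguments": {
  "rows": [
    [[-1, 0.006, 0.0035, -0.005, 0], [-1, 0.0085, 0.001, -0.002, -6], [-1, 0.0085, 0.001, -0.001, -7.5], [-1, 0.0085, 0.0015, -0.0005, -7.5], [-1, 0.0085, 0.0018, 0, -7.5]]
  ]
}}

```text
time_s: 10.12
eef_pos: [0.5854, -0.0635, 0.1226]
tool_rot: [0.97, 0.242, -0.021, -0.017]
wrist_force: [-2.3, 7.5, -6.8]
width: 0.0228
```

```bash
python3 sw.py .0145,-12 .0145,-16 .0145,-20 .0145,-24 .0145,-24
```

```text
draw 0.0111 lean -6.2 res [ 0.0004 -0.0036 -0.0024]
t 10.12 pos [ 0.5854 -0.0635  0.1226] az 28.1 tilt 3.17 F [-2.2733  7.5355 -6.8131] w 0.0228
[0.0090,0.0084,0.0005,0.7] -> [ 0.5972 -0.0667  0.1215]
[0.0074,0.0017,0.0012,-6.3] -> [ 0.6045 -0.0648  0.12  ]
[0.0072,0.0022,0.0017,-5.9] -> [ 0.6117 -0.0626  0.118 ]
[0.0069,0.0027,0.0021,-5.5] -> [ 0.6186 -0.0602  0.1156]
[0.0000,0.0000,0.0000,-0.0] -> [ 0.6186 -0.0602  0.1156]
```

Request:
{"name": "step_arm", "arguments": {
  "rows": [
    [[-1, 0.0085, 0.006, -0.0005, 0], [-1, 0.0085, 0.003, -0.0005, -3], [-1, 0.0085, 0.003, 0.0005, -4.5], [-1, 0.0085, 0.003, 0.001, -4.5], [-1, 0.0085, 0.003, 0.001, -4.5]]
  ]
}}

```text
time_s: 10.75
eef_pos: [0.6086, -0.0521, 0.1124]
tool_rot: [0.922, 0.385, -0.041, -0.03]
wrist_force: [-23.9, 0.0, 5.2]
width: 0.0223
```

```bash
python3 sw.py .0145,-24 .008,-24 .0,-24;  python3 - <<'E'
from look import *
look("10",165,180)
E
```

```text
draw 0.0039 lean -21.1 res [ 0.0006 -0.0048 -0.0033]
t 10.75 pos [ 0.6086 -0.0521  0.1124] az 45.4 tilt 5.82 F [-23.9053   0.038    5.1793] w 0.0223
[0.0011,0.0125,-0.0043,0.4] -> [ 0.6186 -0.0602  0.1156]
[0.0003,-0.0038,0.0053,-0.0] -> [ 0.6156 -0.0572  0.1107]
[0.0003,-0.0047,0.0065,-0.0] -> [ 0.6119 -0.0535  0.1046]
```

View pics/c10.png

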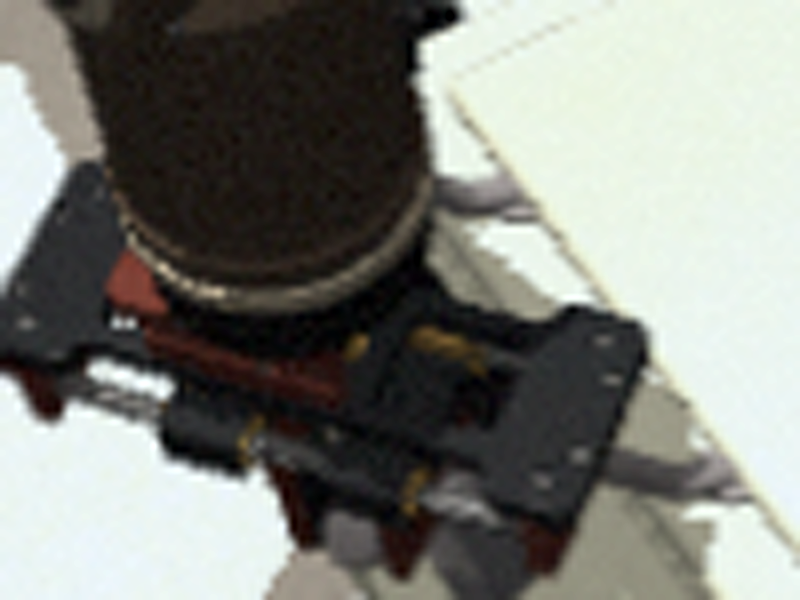

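Run:
```python
from sw import *
s=state();Rm=R.from_quat(s["tool_rot"]).as_matrix()
print("tool z",Rm[:,2],"F",s["wrist_force"],"Tq",s["wrist_torque"])
c,sn=np.cos(p[2]),np.sin(p[2])
Rw=np.array([[c,-sn,0],[sn,c,0],[0,0,1]])
def m(P): return Rw.T@(P-[p[0],p[1],0])
for z in(-.02,-.03): print("pad m",m(s["eef_pos"]+Rm@[0,0,z]))
for dr in(0,.005,.01,.015):print(dr, piv+(.096+dr)*bd(-24))
# body lower corners vs handle (z .179-.197, x -.1205..-.1025, y+-.078)
for x in(-.089,.089):
  for y in(-.0375,.0375): print("body",m(s["eef_pos"]+Rm@[x,y,-.1]))
```

```text
tool z [-0.1022  0.0242 -0.9945] F [-14.2066   3.9306  -2.0728] Tq [ 0.5833  2.7914 -0.3823]
pad m [-0.1549 -0.0382  0.1317]
pad m [-0.1553 -0.0392  0.1416]
0 [-0.1565 -0.039   0.137 ]
0.005 [-0.1591 -0.0411  0.1408]
0.01 [-0.1616 -0.0431  0.1446]
0.015 [-0.1642 -0.0451  0.1484]
body [-0.1848  0.0463  0.2195]
body [-0.243  -0.0006  0.2127]
body [-0.0726 -0.0916  0.2098]
body [-0.1308 -0.1384  0.2031]
```

Request:
{"name": "step_arm", "arguments": {
  "rows": [
    [[-0.2, 0, 0, 0, 0], [-0.2, 0, 0, 0, 0], [-0.2, 0, 0, 0, 0], [-0.2, 0, 0, 0, 0], [-0.2, 0, 0, 0, 0]]
  ]
}}

```text
time_s: 11.42
eef_pos: [0.6075, -0.0544, 0.1139]
tool_rot: [0.921, 0.385, -0.043, -0.029]
wrist_force: [0.2, -0.7, 0.3]
width: 0.0355
```

Run:
```python
from look import *
plan([]);look("11",165,180)
```

```text
t 11.43 pos [ 0.6075 -0.0544  0.1139] az 45.5 tilt 5.93 F [ 0.1976 -0.6527  0.3163] w 0.0355
```

View pics/c11.png

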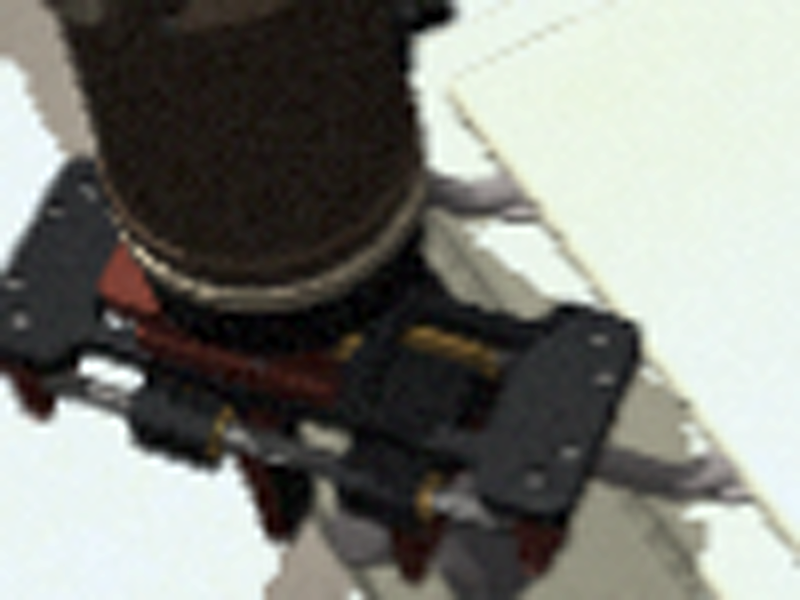

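```bash
cat > gp.py <<'E'
from plan import *
G=np.array([0,0,-.039])
def gplan(wps):
    """wps: (grasp point world, az change deg about tool z)"""
    s=state();Rm=R.from_quat(s["tool_rot"]).as_matrix();T=s["eef_pos"].copy()
    az=np.degrees(np.arctan2(Rm[1,0],Rm[0,0]))
    print("t %.2f"%s["time_s"],"gp",T+Rm@G,"az %.1f"%az,"zax",Rm[:,2],"F",s["wrist_force"],"w %.4f"%s["width"])
    for P,dz in wps:
        Rn=Rm@R.from_euler("z",dz,degrees=True).as_matrix(); Tn=np.asarray(P)-Rn@G
        print("[%.4f,%.4f,%.4f,%.1f]"%(*(Rm.T@(Tn-T)),dz),"->",np.round(P,4)); Rm=Rn;T=Tn
def hw(th,y=0): return M2W(p,lidrot(th,[-.1115,y,.1883]))[0]
E
python3 - <<'E'
from gp import *
s=state();Rm=R.from_quat(s["tool_rot"]).as_matrix();g=s["eef_pos"]+Rm@G
H=hw(0);print(H,hw(1.0))
gplan([(g+[0,-.002,.025],0),(g+[0,-.005,.06],0),(g+[-.02,-.005,.09],-8),(g+[-.045,-.005,.1],-10.5),(g+[-.06,-.005,.1],-10.5)])
E
```

```text
[ 0.5666 -0.0132  0.1883] [0.5461 0.166  0.3318]
t 11.47 gp [ 0.6115 -0.0552  0.1527] az 45.5 zax [-0.1013  0.0202 -0.9946] F [-0.0349 -0.0277 -0.1809] w 0.0350
[-0.0028,-0.0008,-0.0249,0.0] -> [ 0.6115 -0.0572  0.1777]
[-0.0041,-0.0009,-0.0349,0.0] -> [ 0.6115 -0.0602  0.2127]
[-0.0157,-0.0167,-0.0278,-8.0] -> [ 0.5915 -0.0602  0.2427]
[-0.0153,-0.0209,-0.0074,-10.5] -> [ 0.5665 -0.0602  0.2527]
[-0.0066,-0.0134,0.0015,-10.5] -> [ 0.5515 -0.0602  0.2527]
```

Request:
{"name": "step_arm", "arguments": {
  "rows": [
    [[-0.2, -0.0028, -0.0008, -0.025, 0], [-0.2, -0.004, -0.001, -0.035, 0], [-0.2, -0.0157, -0.0167, -0.028, -8], [-0.2, -0.0153, -0.021, -0.0075, -10.5], [-0.2, -0.0066, -0.0134, 0.0015, -10.5]]
  ]
}}

```text
time_s: 12.1
eef_pos: [0.5468, -0.0591, 0.2173]
tool_rot: [0.791, 0.609, -0.034, -0.039]
wrist_force: [-0.1, -0.3, -0.3]
width: 0.0352
```

Run:
```python
from gp import *
from look import *
H=hw(0);up=H+[0,0,.075]
gplan([(up,-10.5),(up,-10.5)])
look("12",165,160)
```

```text
t 12.10 gp [ 0.5507 -0.0598  0.2561] az 75.2 zax [-0.1014  0.0199 -0.9946] F [-0.1191 -0.3372 -0.2831] w 0.0352
[0.0491,0.0026,-0.0079,-10.5] -> [ 0.5666 -0.0132  0.2633]
[0.0000,0.0000,0.0000,-10.5] -> [ 0.5666 -0.0132  0.2633]
```

View pics/c12.png

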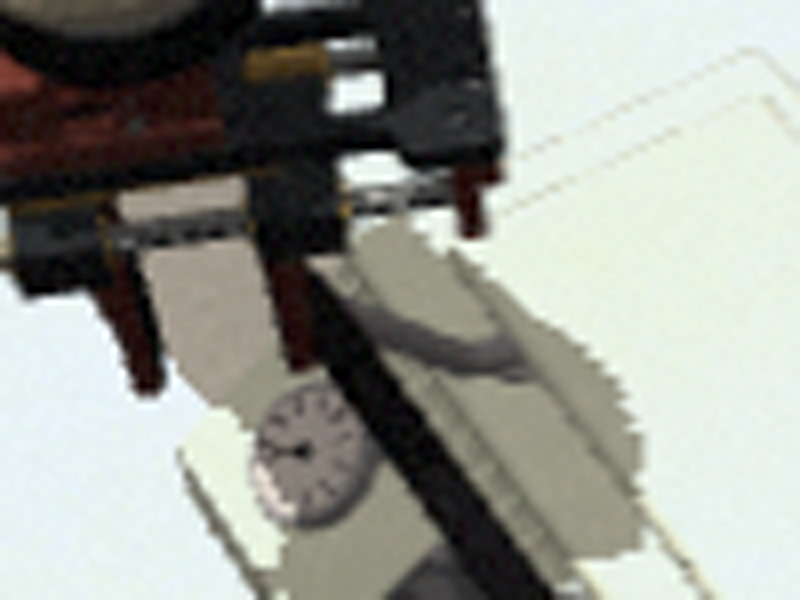

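Run:
```python
from gp import *
S=cam("scene0");I0=cv2.imread("pics/scene12.png");s=state();Rm=R.from_quat(s["tool_rot"]).as_matrix()
k,x0,y0=6,160,180
I=cv2.convertScaleAbs(cv2.resize(I0[y0:y0+95,x0:x0+125],None,fx=k,fy=k,interpolation=cv2.INTER_CUBIC),alpha=1.5)
def dot(P,c):
    q=proj(S,P)[0];cv2.circle(I,(int((q[0]-x0+.5)*k),int((q[1]-y0+.5)*k)),4,c,1)
W=s["width"]/2
for x in(-W,W):
  for y in(-.01,.01): dot(s["eef_pos"]+Rm@[x,y,-.02],(0,0,255))
for a in(.026,.068,.096,.103): dot(M2W(p,piv+a*bd(-24))[0],(0,160,0))
cv2.imwrite("pics/o12.png",I)
```

```text
(no output)
```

View pics/o12.png

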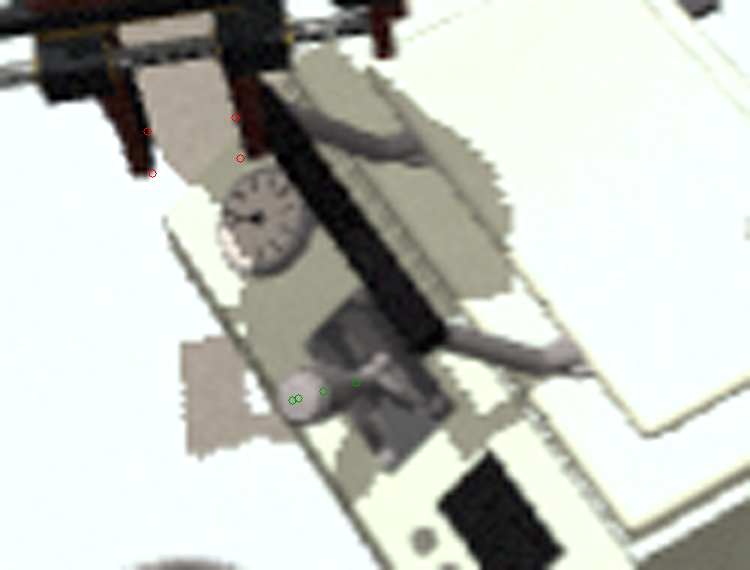

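Request:
{"name": "step_arm", "arguments": {
  "rows": [
    [[0.14, 0.016, 0.0008, -0.004, -7], [0.14, 0.016, 0.0028, -0.003, -7], [0.14, 0.014, 0.004, 0, -7], [0.14, 0.002, 0, 0, 0], [0.14, 0, 0, 0, 0]]
  ],
  "newtons": 30
}}

```text
time_s: 12.78
eef_pos: [0.5605, -0.013, 0.2236]
tool_rot: [0.667, 0.744, -0.027, -0.044]
wrist_force: [-0.9, -0.8, -0.2]
width: 0.0503
```

Run:
```python
from gp import *
H=hw(0)
gplan([(H+[0,0,.075],-.3),(H+[0,0,.04],0),(H,0)])
```

```text
t 12.78 gp [ 0.5645 -0.0137  0.2624] az 96.2 zax [-0.1024  0.0189 -0.9946] F [-0.8747 -0.812  -0.2207] w 0.0503
[0.0003,0.0020,-0.0011,-0.3] -> [ 0.5666 -0.0132  0.2633]
[-0.0011,0.0035,0.0348,0.0] -> [ 0.5666 -0.0132  0.2283]
[-0.0012,0.0040,0.0398,0.0] -> [ 0.5666 -0.0132  0.1883]
```

Request:
{"name": "step_arm", "arguments": {
  "rows": [
    [[0.14, -0.0005, 0.004, 0.025, 0], [0.14, -0.0007, 0.0022, 0.022, 0], [0.14, -0.0006, 0.0018, 0.015, 0], [0.14, -0.0003, 0.001, 0.007, 0], [0.14, 0, 0, 0.003, 0]]
  ]
}}

```text
time_s: 13.4
eef_pos: [0.5632, -0.0159, 0.1495]
tool_rot: [0.672, 0.739, -0.028, -0.043]
wrist_force: [-0.7, -0.4, 0.3]
width: 0.05
```

Run:
```python
from gp import *
from look import *
H=hw(0)
gplan([(H,0)]); look("13",170,170,7,110,85)
```

```text
t 13.40 gp [ 0.5671 -0.0166  0.1882] az 95.3 zax [-0.1008  0.0173 -0.9948] F [-0.6665 -0.3882  0.3131] w 0.0500
[0.0035,-0.0002,0.0001,0.0] -> [ 0.5666 -0.0132  0.1883]
```

View pics/c13.png

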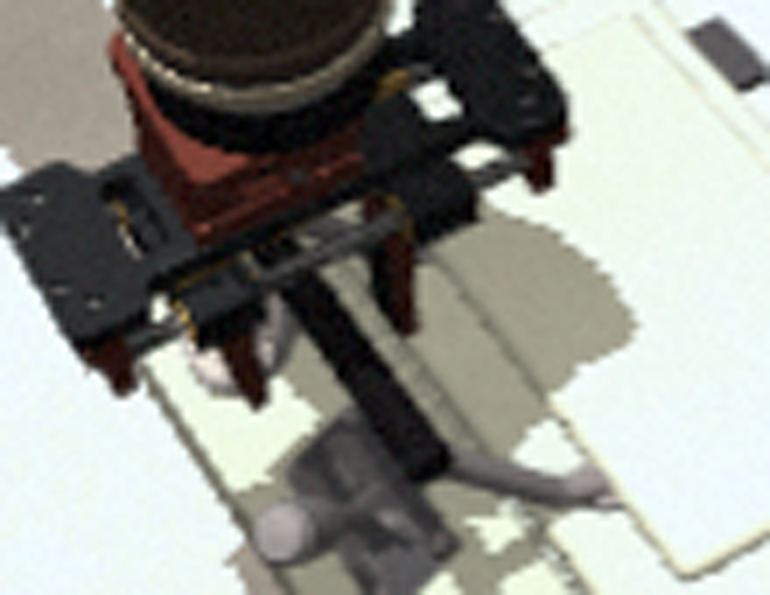

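Request:
{"name": "step_arm", "arguments": {
  "rows": [
    [[0.14, 0.003, 0, 0.003, -1], [-0.4, 0, 0, 0, 0], [-1, 0, 0, 0, 0], [-1, 0, 0, 0, 0], [-1, 0, 0, 0, 0]]
  ],
  "newtons": 30
}}

```text
time_s: 14.08
eef_pos: [0.5633, -0.0126, 0.1477]
tool_rot: [0.665, 0.745, -0.027, -0.042]
wrist_force: [-0.3, -0.2, -1.3]
width: 0.017
```

```bash
cat > lid.py <<'E'
from gp import *
import sys
# anchor at shut grasp stored
s=state();Rm=R.from_quat(s["tool_rot"]).as_matrix();g=s["eef_pos"]+Rm@G
import os
if not os.path.exists("anch.npy"): np.save("anch.npy",g-hw(0))
A=np.load("anch.npy")
r=least_squares(lambda v:hw(v[0])+A+[v[1],0,0]-g,[.1,0]);print("theta est",r.x,"res",r.fun)
gplan([(hw(float(t))+A,0) for t in sys.argv[1:]])
E
python3 lid.py .05 .11 .18 .25 .32
```

```text
theta est [-0. -0.] res [-0. -0. -0.]
t 14.07 gp [ 0.5671 -0.0132  0.1865] az 96.4 zax [-0.0986  0.0168 -0.995 ] F [-0.2804 -0.241  -1.3028] w 0.0170
[0.0052,-0.0011,-0.0108,0.0] -> [ 0.5665 -0.0083  0.1975]
[0.0070,-0.0012,-0.0125,0.0] -> [ 0.5658 -0.0017  0.2103]
[0.0091,-0.0014,-0.0141,0.0] -> [0.5648 0.0069 0.2246]
[0.0101,-0.0013,-0.0134,0.0] -> [0.5637 0.0166 0.2384]
[0.0110,-0.0013,-0.0127,0.0] -> [0.5625 0.0271 0.2514]
```

Request:
{"name": "step_arm", "arguments": {
  "rows": [
    [[-1, 0.0026, -0.0006, -0.006, 0], [-1, 0.005, -0.001, -0.0108, 0], [-1, 0.007, -0.0012, -0.0125, 0], [-1, 0.0085, -0.0013, -0.0138, 0], [-1, 0.009, -0.0013, -0.013, 0]]
  ],
  "newtons": 35
}}

```text
time_s: 14.7
eef_pos: [0.5591, 0.0203, 0.206]
tool_rot: [0.665, 0.745, -0.026, -0.044]
wrist_force: [4.7, 5.1, -13.8]
width: 0.0171
```

```bash
python3 lid.py .28 .35 .42 .49 .56;python3 - <<'E'
from look import *
look("14",170,130,5,150,120)
E
```

```text
theta est [ 0.2788 -0.0002] res [-0.      0.0012 -0.001 ]
t 14.70 gp [0.563  0.0196 0.2448] az 96.4 zax [-0.1005  0.0188 -0.9948] F [  4.6628   5.0929 -13.8231] w 0.0171
[0.0013,0.0004,0.0007,0.0] -> [0.5632 0.021  0.2441]
[0.0114,-0.0012,-0.0123,0.0] -> [0.5619 0.0319 0.2568]
[0.0122,-0.0011,-0.0115,0.0] -> [0.5606 0.0437 0.2687]
[0.0130,-0.0011,-0.0106,0.0] -> [0.5591 0.0563 0.2798]
[0.0137,-0.0010,-0.0097,0.0] -> [0.5576 0.0696 0.2899]
```

View pics/c14.png

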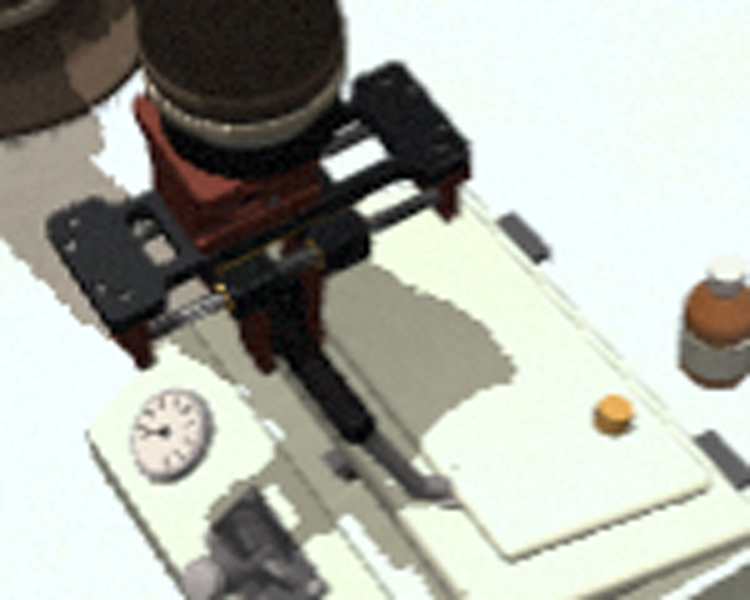

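Lid is rising (~0.28 rad). Continue along the arc.

Request:
{"name": "step_arm", "arguments": {
  "rows": [
    [[-1, 0.0105, -0.0008, -0.0115, 0], [-1, 0.012, -0.001, -0.0118, 0], [-1, 0.0126, -0.001, -0.0108, 0], [-1, 0.0134, -0.001, -0.01, 0], [-1, 0.0138, -0.001, -0.0095, 0]]
  ]
}}

```text
time_s: 15.38
eef_pos: [0.5513, 0.0844, 0.2661]
tool_rot: [0.665, 0.745, -0.028, -0.043]
wrist_force: [4.5, 4.0, -19.1]
width: 0.0173
```

```bash
python3 lid.py .65 .72 .79 .86 .93
```

```text
theta est [ 0.6427 -0.0004] res [-0.      0.0025 -0.0042]
t 15.38 gp [0.5553 0.0838 0.3049] az 96.5 zax [-0.1015  0.0162 -0.9947] F [  4.5156   4.0395 -19.0835] w 0.0173
[0.0038,0.0010,0.0033,0.0] -> [0.5555 0.0878 0.3015]
[0.0151,-0.0008,-0.0074,0.0] -> [0.5538 0.1025 0.3094]
[0.0156,-0.0007,-0.0064,0.0] -> [0.5521 0.1178 0.3162]
[0.0160,-0.0005,-0.0053,0.0] -> [0.5503 0.1335 0.3219]
[0.0163,-0.0004,-0.0041,0.0] -> [0.5485 0.1496 0.3265]
```

Request:
{"name": "step_arm", "arguments": {
  "rows": [
    [[-1, 0.012, -0.0003, -0.003, 0], [-1, 0.0155, -0.0007, -0.0055, 0], [-1, 0.0158, -0.0006, -0.005, 0], [-1, 0.016, -0.0005, -0.0045, 0], [-1, 0.0155, -0.0004, -0.0035, 0]]
  ]
}}

```text
time_s: 16.0
eef_pos: [0.5436, 0.1502, 0.2958]
tool_rot: [0.669, 0.742, -0.035, -0.036]
wrist_force: [1.6, -4.4, -9.9]
width: 0.0169
```

```bash
python3 lid.py .97 1.0 1.01
```

```text
theta est [ 0.9407 -0.0007] res [-0.      0.0018 -0.0075]
t 16.00 gp [0.5475 0.1503 0.3346] az 95.9 zax [-0.0991 -0.0039 -0.9951] F [ 1.5623 -4.3977 -9.9195] w 0.0169
[0.0085,0.0014,0.0059,0.0] -> [0.5474 0.1589 0.3287]
[0.0071,-0.0002,-0.0013,0.0] -> [0.5466 0.166  0.33  ]
[0.0024,-0.0001,-0.0004,0.0] -> [0.5463 0.1683 0.3304]
```

Request:
{"name": "step_arm", "arguments": {
  "rows": [
    [[-1, 0.006, 0.0008, 0.003, 0], [-1, 0.006, 0, 0.0015, 0], [-1, 0.006, 0, 0.001, 0], [-1, 0.004, 0, 0.001, 0], [-1, 0, 0, 0, 0]]
  ]
}}

```text
time_s: 16.62
eef_pos: [0.5422, 0.165, 0.2993]
tool_rot: [0.672, 0.739, -0.039, -0.027]
wrist_force: [3.8, 3.2, -17.6]
width: 0.0172
```

```bash
python3 lid.py 1.0
python3 - <<'E'
from look import *
look("15",170,110,5,150,120)
E
```

```text
theta est [ 1.0054 -0.0006] res [ 0.      0.0013 -0.0079]
t 16.62 gp [0.5458 0.1659 0.3381] az 95.5 zax [-0.0926 -0.0223 -0.9955] F [  3.8014   3.2181 -17.5818] w 0.0172
[0.0001,0.0015,0.0080,0.0] -> [0.5466 0.166  0.33  ]
```

View pics/c15.png

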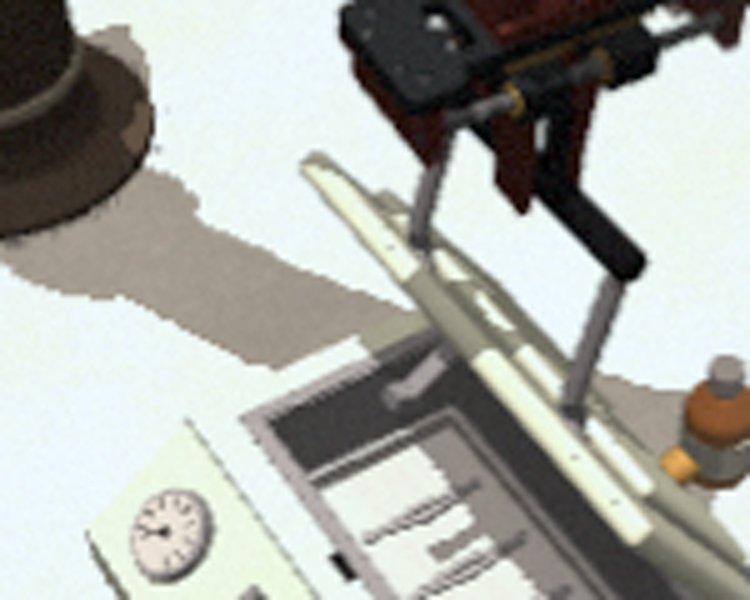

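Request:
{"name": "step_arm", "arguments": {
  "rows": [
    [[-1, 0.004, 0.0008, 0.003, 0], [-1, 0.004, 0, 0.002, 0], [-1, 0.003, 0, 0.001, 0], [-1, 0, 0, 0, 0], [-1, 0, 0, 0, 0]]
  ]
}}

```text
time_s: 17.3
eef_pos: [0.5423, 0.1644, 0.2992]
tool_rot: [0.676, 0.735, -0.046, -0.019]
wrist_force: [3.1, -3.2, -10.5]
width: 0.0173
```

```bash
python3 lid.py 1.0
python3 - <<'E'
from look import *
from gp import hw
look("16",170,110,5,150,120)
S=cam("scene0")
for t in(.85,.9,.95,1.0): q=proj(S,hw(t,-.078))[0]; print(t,(q[0]-170+.5)*5,(q[1]-110+.5)*5)
E
```

```text
theta est [ 1.006  -0.0006] res [-0.      0.0013 -0.0078]
t 17.30 gp [0.5458 0.166  0.338 ] az 94.9 zax [-0.0912 -0.0418 -0.995 ] F [  3.1398  -3.1873 -10.4865] w 0.0173
[0.0001,0.0015,0.0079,0.0] -> [0.5466 0.166  0.33  ]
0.85 567.2027803755287 317.0417010516128
0.9 588.7418923606413 301.4050927838011
0.95 610.4594516152454 286.6086821355401
1.0 632.2600642097084 272.71080350781716
```

View pics/c16.png

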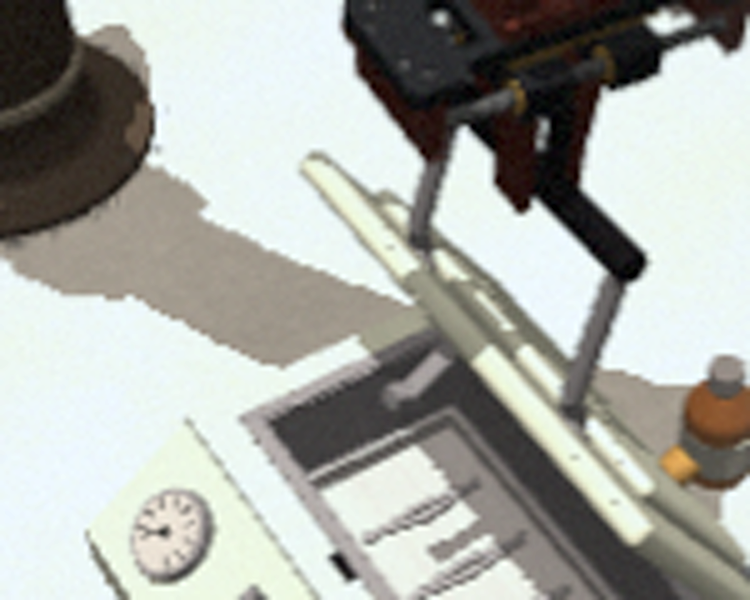

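Request:
{"name": "step_arm", "arguments": {
  "rows": [
    [[-0.3, 0, 0, 0, 0], [0.14, 0, 0, 0, 0], [0.14, 0, 0, 0, 0], [0.14, 0, 0, -0.01, 0], [0.14, 0, 0, -0.02, 0]]
  ]
}}

```text
time_s: 17.98
eef_pos: [0.5442, 0.1695, 0.3335]
tool_rot: [0.675, 0.736, -0.044, -0.02]
wrist_force: [0.3, 0.1, -0.4]
width: 0.0499
```

Request:
{"name": "step_arm", "arguments": {
  "rows": [
    [[0.14, 0, 0, -0.03, 0], [0.14, 0, 0, -0.03, 0], [0.14, 0, 0, -0.03, 0], [0.14, -0.03, 0.02, -0.02, 0], [0.14, -0.03, 0.03, 0, 0]]
  ]
}}

```text
time_s: 18.6
eef_pos: [0.6082, 0.1218, 0.4516]
tool_rot: [0.672, 0.739, -0.04, -0.019]
wrist_force: [0.8, -0.1, -0.1]
width: 0.0499
```

Run:
```python
from gp import *
gplan([])
```

```text
t 18.60 gp [0.6114 0.123  0.4904] az 95.4 zax [-0.0819 -0.0325 -0.9961] F [ 0.8045 -0.1115 -0.0887] w 0.0499
```

Request:
{"name": "step_arm", "arguments": {
  "rows": [
    [[0.14, -0.03, -0.04, -0.01, 0], [0.14, -0.04, -0.05, 0, 0], [0.14, -0.04, -0.05, 0, 0], [0.14, -0.03, -0.03, 0, 0], [0.14, 0, 0, 0, 0]]
  ]
}}

```text
time_s: 19.23
eef_pos: [0.4538, -0.037, 0.4791]
tool_rot: [0.674, 0.737, -0.04, -0.022]
wrist_force: [0.9, 1.0, 0.1]
width: 0.0503
```

Run:
```python
from look import *
from gp import hw
from cell import snapshot
look("17",160,110,5,160,120)
t=snapshot("top")["image"];cv2.imwrite("pics/top17.png",t);t0=cv2.imread("pics/top0.png")
cv2.imwrite("pics/tc17.png",cv2.convertScaleAbs(np.vstack([cv2.resize(v[140:260,140:450],(775,300),interpolation=cv2.INTER_CUBIC) for v in(t0,t)]),alpha=1.6))
S=cam("scene0")
for y in(.078,-.078):
  for t in(.95,1.0): q=proj(S,hw(t,y))[0]; print(y,t,(q[0]-160+.5)*5,(q[1]-110+.5)*5)
for dr in(0,.002,.004,.008): q=proj(S,M2W(p,piv+(.099+dr)*bd(-24)))[0]; print(dr,(q[0]-160+.5)*5,(q[1]-110+.5)*5)
```

```text
0.078 0.95 478.3325449714091 96.34526303201966
0.078 1.0 498.71924642576033 84.11811287191284
-0.078 0.95 660.4594516152454 286.6086821355401
-0.078 1.0 682.2600642097084 272.71080350781716
0 246.8199337216319 682.7275097197698
0.002 245.32852714717848 683.1447307488196
0.004 243.8310551091115 683.5636430514278
0.008 240.81776801076217 684.406582218408
```

View pics/c17.png

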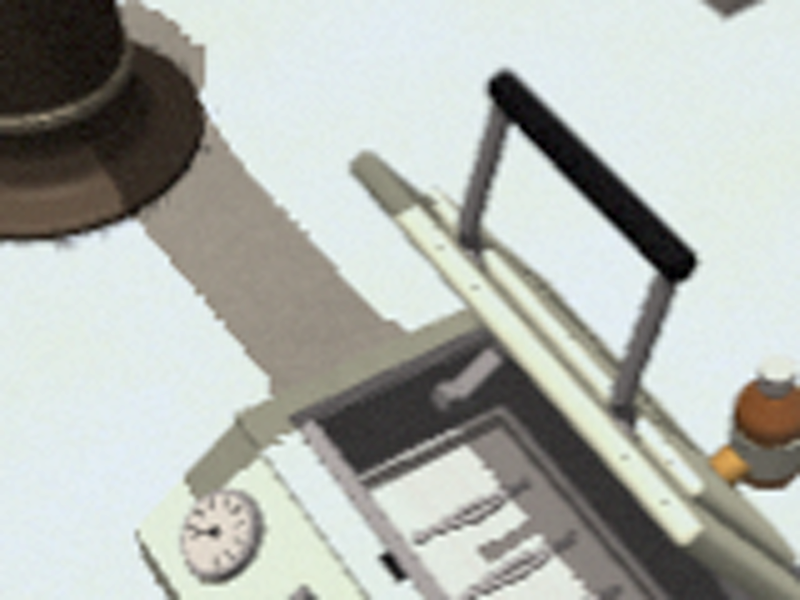

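View pics/tc17.png

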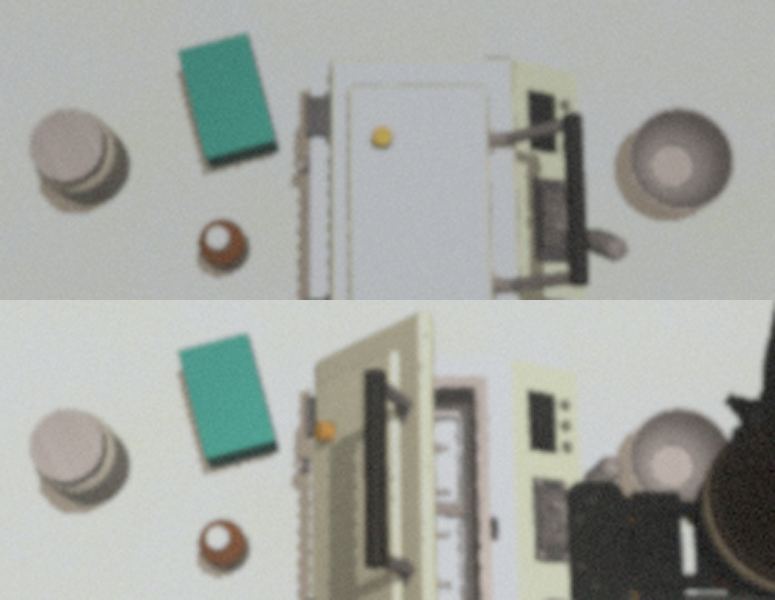

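Run:
```python
from plan import *
S=cam("scene0");a=cv2.imread("pics/scene17.png");k=8;x0,y0=180,210
I=cv2.convertScaleAbs(cv2.resize(a[y0:y0+70,x0:x0+95],None,fx=k,fy=k,interpolation=cv2.INTER_CUBIC),alpha=1.4)
cv2.imwrite("pics/b17.png",I)
```

```text
(no output)
```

View pics/b17.png

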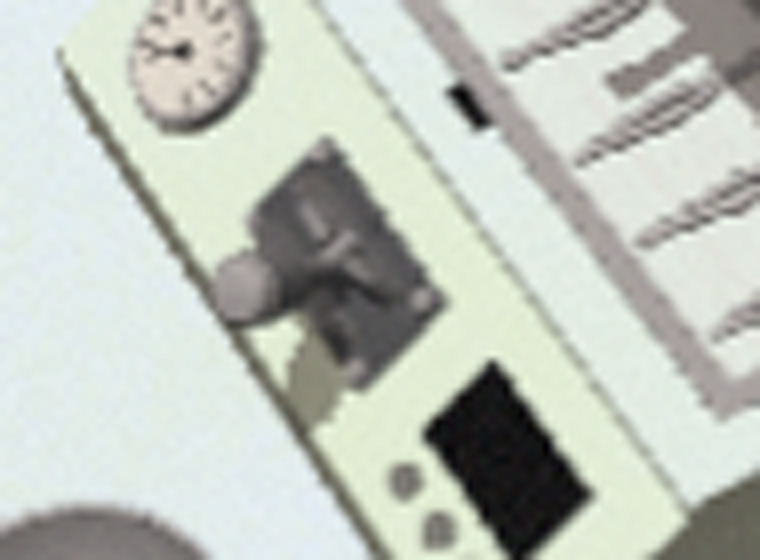

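```bash
python3 -c "
from cell import close_job,state
print(state()['time_s'],state()['qd'].round(3)); print(close_job())"
```

```text
19.325 [-0.036  0.03  -0.013 -0.     0.002 -0.006 -0.006]
the job is handed in; nothing more can be done
None
```

The lock is free and the lid stands open at its stop. I handed the job in at 19.3 s with the gripper clear of everything.

**What I did:**
- **Bat:** I gripped the bat's head and drew it out about 15 mm; the picture showed the cross pin clear of the gate. I swung it to the free side and released it to spring home.
- **Lid:** I took the lid up its arc by the black handle, let go and backed away.

**Last checks:**
- **Lid angle:** the handle ends sit at or slightly beyond the position predicted for 1.0 rad. The lid had not dropped after release.
- **Bat position:** it leans to the free side. Its head is within about 1.5 px of the predicted fully home position, offset inward. The picture is too coarse to tell 0 mm drawn from 2 mm, so "fully home" also rests on the spring having been free to pull it in.
- **Things beside the machine:** the bottle, jar and carton look unmoved when I compare the overhead pictures before and after. The arm hid part of the dish in the last one, but what showed had not moved.

**What disagreed:**
- **Fingertip height:** my first grasp closed on nothing. The pictures put the fingertips about 28 mm higher than the reported tool position and stated overhang imply. I allowed for that in every later move.
- **Tool tilt and forces:** the tool tilted by up to about 6 degrees during the swing. The wrist force reached about 24 N against the free-side stop and 19 N while lifting. The fingers slipped about 8 mm on the handle during the lift.

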